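Pin the electrode arm in its parking yoke

TASK

Park the electrode arm for storage: swing it by its upright grip post all the way into the parking yoke, then take the long, thick locking pin from the rack, find the eye of the arm through the slot in the upper ear, draw the eye in with the pin until it is over the round hole of the lower ear, and pass the pin down through both ears and the eye until its collar sits flush on the upper ear. Work by feel and gently, never forcing the pin. Leave the other two pins, the glassware and the rest as they are, and let go at the end.

Things in the scene. Friction and masses are not known exactly. Their poses are not given: they have to be found in the camera images.
- stand: Electrode-arm stand, fixed: grey base plate 110 (x) x 310 (y) x 12 mm, origin at the centre of its underside, z up. Arm's pivot post at y = +105. Yoke: two level ears 44 (x = -22 to 22) x 61 mm (y = -89 to -150), 12 mm thick, at heights 30-42 and 62-74 over the bench, joined at x = 22 to 44 by an upright block as high as the upper ear; open to -x. Lower ear: round hole 14 mm, at x = 0, y = -105.
- yoke (a point): Where the pin belongs: on the axis of the lower ear's round hole, level with the upper ear's top face (74 mm above the bench), x = 0, y = -105 of the stand; axes as the stand. The upper ear has a slot through it, 14 mm wide (x = -7 to 7 from here) and 41 mm long (y = +7 to -34 from here), so that the pin can be moved along it to find the eye.
- pivot (a point): Point on the vertical axis about which the electrode arm swings, 52 mm above the bench, at x = 0, y = +105 of the stand. The arm's steel tongue (30 x 30 mm, 12 mm thick, heights 46 to 58, between the ears when parked) has a 14 mm round eye. It slides stiffly (5 N dry friction, no spring) along the arm: its eye starts anywhere from 215 to 235 mm from the pivot, unmeasured, and must be brought to 210 mm. Its travel is 207 to 237 mm.
- swing_arm (a joint): Swing of the electrode arm about its upright pivot, rad. 0 = at its stop, parked, lying along -y of the stand with its eye between the yoke's ears; grows (to 1.2) as it swings out towards -x of the stand. Dry friction (about 0.25 N m), no spring: it stays where it is left.
- grip_post (a point): Top centre of the grey upright grip post on the arm: 18 mm in diameter, 44 mm tall, top 102 mm above the bench (the arm's top face is at 58), 120 mm from the pivot axis. An electrode with an 18 mm cap, its top 122 mm above the bench, stands on the arm 55 mm from the pivot.
- long_pin: The pin to use, plain steel, hanging upright by its collar in one of the rack's holes (which varies): shank 12 mm wide, 56 mm long, the last 4 mm tapering to 10.4 mm; collar 24 mm wide, 5 mm thick; above it a round grip 16 mm wide, ending 42 mm above the collar's underside. Origin on the axis at the collar's underside, z up. About 0.12 kg. When home its origin is level with the upper ear's top.
- short_pin: Not to be used: pin with a 12 mm shank only 30 mm long and a grip 16 mm in diameter that ends 30 mm above the collar's underside. Origin as the long pin's. Stays in the rack.
- thin_pin: Not to be used: slim pin with a shank 8 mm in diameter, 56 mm long, and a thin grip 10 mm in diameter up to 42 mm. Origin as the long pin's. Stays in the rack.
- rack: Pin rack, fixed: an aluminium frame 56 (x) x 200 (y) mm, 82 mm tall, open along both long sides, origin at the centre of its underside; its 10 mm top plate has three 14 mm holes at y = -70, 0, +70 in its own frame, in which the pins hang by their collars.
- beaker: Bystander: empty glass beaker, 72 mm wide, 92 mm tall, origin under its centre.
- wash_bottle: Bystander: white plastic wash bottle, 68 mm wide, 170 mm tall, origin under its centre.
- sample_jar: Bystander: small amber jar, 44 mm wide, 55 mm tall, origin under its centre.
- weigh_dish: Bystander: shallow white porcelain dish, 80 mm wide, 18 mm tall, origin under its centre.
- spatula: Bystander: lab spatula 170 mm long lying flat.
- vial: Bystander: small glass vial, 26 mm wide, 50 mm tall, origin under its centre.

How it is judged:
On the way, in this order (a step that is already met when the one before it is completed fails the run):
1. the electrode arm is swung home into the yoke (within 0.03 rad of its stop) (value of joint swing_arm below 0.03 rad), for 0.2 s.
2. the long pin stands in the yoke's axis with its collar down on the upper ear (z of long_pin in the frame of yoke below 0.0015 m and horizontal distance between long_pin and yoke below 0.003 m), for 0.1 s.
At the end, for the whole second after the job is handed in: The arm is within 0.03 rad of its stop; the long pin stands upright (within 0.06 rad) through both ears and the eye, within 3 mm of the yoke's axis, its collar within 1.5 mm of the upper ear's top face; the pin is let go and at rest (all of step 2 and value of joint swing_arm below 0.03 rad and z of long_pin in the frame of yoke above -0.003 m and angle between the z axis of long_pin and the z axis of stand, either way round below 0.06 rad and linear speed of long_pin below 0.01 m/s); the robot touches nothing.
It fails at once if the pin is forced: more than 40 N between the long pin and the stand with its arm (contact force between long_pin and stand above 40 N).
It fails at once if one of the two other pins is moved by more than 10 mm (distance of any of short_pin, thin_pin from where it was at the start of the episode above 0.01 m).
It fails at once if a bystander on the bench is moved by more than 20 mm (distance of any of beaker, wash_bottle, sample_jar, weigh_dish, spatula, vial from where it was at the start of the episode above 0.02 m).
It also fails if it takes over 67 s, if anything falls off the work surface, if the arm or the gripper's body presses on something with over 40 N, if the wrist force passes 120 N, or if a joint passes its speed limit or range.

ROBOT

A 6-joint arm with a two-finger parallel gripper is mounted at the origin on the work surface. World frame = base frame: x ahead of the robot, y to its left, z up, the work surface at z = 0. Lengths are in m, angles in rad, forces in N, time in s.
With the tool pointing down it reaches from about 0.35 to 0.775 m from the base axis. Payload 5.5 kg.
Tool frame: the origin (TCP) lies at the very end of the fingers, on their centre line; the grasp point (between the pads) lies 19 mm behind it; x points along the fingers, y is the direction in which the jaws open and shut, and the axes are right-handed (so a half turn about x gives the same grasp; the last joint's range is limited). The gripper opens to 85 mm and grips with 20 to 120 N. Pads are 22 mm wide; open, the fingers measure 114 mm over their backs; the gripper's body (76 mm by 85 mm) begins 54 mm behind the grasp point. The pads swing forward as they close: fully open they stand 13 mm farther back than shut.
Start: joints at [-1.392, 0.313, 0.046, 1.304, 0, 1.431], TCP at [0.18, -0.546, 0.231] pointing down, gripper open.
Joint ranges: [-2.76, 2.76], [-0.86, 1.69], [-1.03, 1.26], [-2.2, 2.34], [-1.47, 1.5], [-3.14, 3.14]. Speed limits (rad/s): [2.57, 2.57, 3.14, 3.14, 3.14, 3.14].

INTERFACE

Orientations are given as a unit quaternion [w, x, y, z].
In Python, from workcell import env gives the robot as it stands.
- The arm moves only by the tool servo_tool, never from a script. Its argument "increments" is a list of rows, each an object with "offset": the shift along the tool's x, y, z in cm, a list of three; "yaw": the turn about the tool's x in degrees. In form: [{"offset": [x, y, z], "yaw": yaw}, ...]. A call has exactly 8 rows; each row is the pose to reach, as a shift and turn from the pose commanded when the call began, along the tool's axes at that moment; what a row does not reach only later rows make up. A row lasts 1/10 s, in which the tool goes at most 50 mm and 8.59 degrees, less where a joint would pass 70% of its speed; a pose out of reach is approached as far as the arm can. A call with a gripper value outside its range is refused whole. "claw" is the opening, from 0 (shut) to 1 (fully open), set as the call begins (left out, the last holds). The fingers move at their own pace and stop on an object; "force" is the grip in N (left out, the last holds). Time passes only in rows, so rows that repeat a pose let the fingers close, or fill a call up. It gives the time, the measured TCP pose, the force and the opening at its end, in the units of the state.
- env.get_state(): the state, without advancing time (a new reading comes with each control period).
- env.read_camera(name): name is "side" or "top" or "wrist"; returns (picture, depth): 480x640x3 uint8, red, green, blue; 480x640 float32, m along the optical axis (not along the pixel's ray), 0 where there is no reading.
- env.camera_model(name): a dict with "vertical_fov" (degrees; the focal length in pixels is half the picture's height over the tangent of half this angle, whatever the lens; pixels are square), "cx", "cy" (the principal point, pixels), "world_from_camera" (4x4, takes a point from camera to world coordinates). Camera axes: x right, y up, looking along -z (the intrinsics and any distortion apply to the point x, -y, -z); pixel columns grow to the right and rows downward; lengths in m; the calibration is good to about 2 mm. A picture is of the moment at which its call begins: read the wrist's pose just before it. camera_model takes no time and is no camera call; for the wrist camera it gives the pose at the moment of the call.
- env.hand_in(): hands the job in, once; it reports no verdict.
The state is a dict: "clock": time; "joint_pos": joint angles; "qvel": joint speeds; "tau": joint torques, N m; "tcp_pos": TCP position; "orientation": TCP orientation; "wrist_force": force on the tool from outside, world axes, zero at the start; "ft_torque": the same for the moment, N m; "finger_gap": finger opening in m.
Only numpy, scipy, OpenCV 4.12 (cv2) and the standard library are available. Lean on these libraries where they do the work, as an engineer would, in place of code of your own. Each camera call takes 0.05 s, during which the arm holds its last target.

## Working session

There is one attempt and no reset: what is moved stays moved. The work goes in short steps, Python scripts to look and compute and a tool call to move; the robot and the scene stay as the last step left them, time stands still between calls to the robot, and variables do not carry over. Pictures are saved under pics/ and viewed, and the job is handed in when it is done.

Besides the shell and the picture viewer there is one more tool, called after "Emit:" by a JSON object that holds its "name" and its "arguments". servo_tool: Moves the arm, as the interface text tells. Its arguments: {"type":"object","properties":{"increments":{"type":"array","items":{"type":"object","properties":{"offset":{"type":"array","items":{"type":"number"}},"yaw":{"type":"number"}}}},"claw":{"type":"number"},"force":{"type":"number"}},"required":["increments"]}

```bash
ls; mkdir -p pics; python3 - <<'E'
from workcell import env
import cv2,numpy as np
print(env.get_state())
for n in ("top","side","wrist"):
    m=env.camera_model(n); print(n,m)
    p,d=env.read_camera(n)
    cv2.imwrite(f"pics/{n}0.png",p[:,:,::-1]); np.save(f"pics/{n}0.npy",d); print((d>0).mean())
E
```

```text
pics
{'clock': 0.0, 'joint_pos': array([-1.39158717e+00,  3.14053243e-01,  4.49743867e-02,  1.30360541e+00,
       -1.03037575e-05,  1.43118561e+00]), 'qvel': array([-1.26771179e-05, -1.65706953e-03, -1.33593761e-03, -8.68850419e-05,
       -2.02326824e-03, -2.57156172e-04]), 'tau': array([-1.50832500e-03, -4.80634654e+01,  2.98526680e+01,  1.92530744e-02,
       -3.50912742e-04,  1.61718685e-05]), 'tcp_pos': array([ 0.18012064, -0.54551643,  0.23037694]), 'orientation': array([-0.11157572, -0.69812429, -0.11291029,  0.698158  ]), 'wrist_force': array([-0.33890288, -0.26624627,  0.13712134]), 'ft_torque': array([-0.02944708, -0.00376296,  0.04920041]), 'finger_gap': 0.08481924679596523}
top {'vertical_fov': 57.645048210195554, 'cx': 325.27458286712954, 'cy': 232.51868408392622, 'world_from_camera': array([[-0.01454459,  0.9806247 , -0.19535521,  0.39115005],
       [-0.99952268, -0.00893333,  0.02957385,  0.00986235],
       [ 0.02725568,  0.1956921 ,  0.98028655,  1.17003201],
       [ 0.        ,  0.        ,  0.        ,  1.        ]])}
0.99611328125
side {'vertical_fov': 44.833549523993966, 'cx': 318.2253231686712, 'cy': 221.81361155123582, 'world_from_camera': array([[-0.79948667,  0.4039982 , -0.44452955,  0.01997903],
       [-0.60033727, -0.51226073,  0.61415317,  0.80062609],
       [ 0.02040174,  0.75787493,  0.6520808 ,  0.94450247],
       [ 0.        ,  0.        ,  0.        ,  1.        ]])}
0.9958854166666666
wrist {'vertical_fov': 64.80350321315316, 'cx': 322.55044060621196, 'cy': 236.27856121123716, 'world_from_camera': array([[ 0.31390552,  0.89700413,  0.31120238,  0.25943631],
       [-0.9494511 ,  0.2974043 ,  0.10046535, -0.51899944],
       [-0.0024351 , -0.32700807,  0.94501841,  0.3731408 ],
       [ 0.        ,  0.        ,  0.        ,  1.        ]])}
0.99607421875
```

View pics/top0.png

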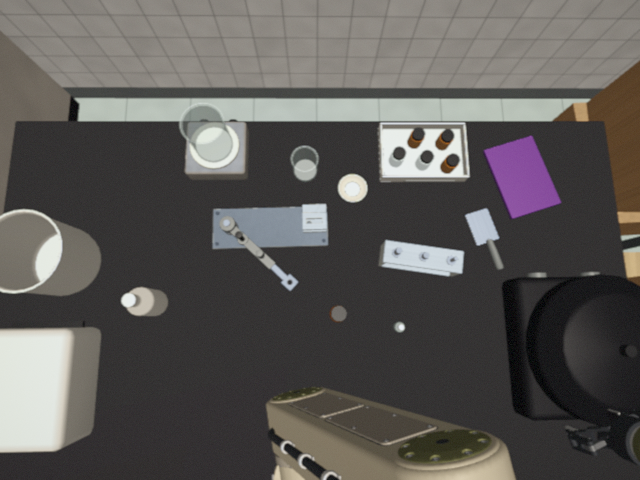

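View pics/side0.png

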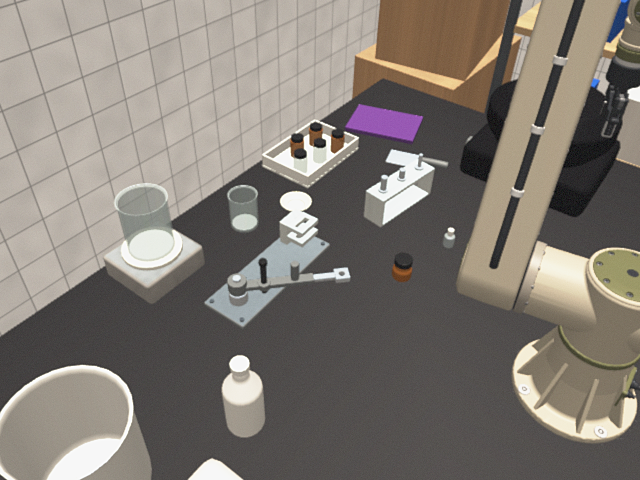

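View pics/wrist0.png

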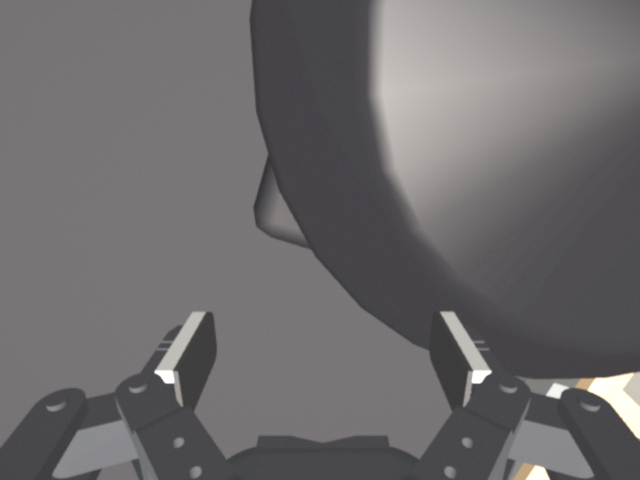

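The top view shows the stand at (212–328, 205–248), with the yoke at its right end (315, 217) and the arm swung out to its eye at (289, 282). The rack is at (382–463, 242–274) with three pins. I'll zoom in next.

```bash
cat > h.py <<'E'
import numpy as np,cv2
def K(m):
    f=240/np.tan(np.radians(m["vertical_fov"]/2)); return f,m["cx"],m["cy"]
def ray(m,u,v):
    f,cx,cy=K(m); T=m["world_from_camera"]
    d=T[:3,:3]@np.array([(u-cx)/f,-(v-cy)/f,-1.0]); return T[:3,3],d
def plane(m,u,v,z):
    o,d=ray(m,u,v); return o+d*(z-o[2])/d[2]
def proj(m,p):
    f,cx,cy=K(m);T=m["world_from_camera"]; c=T[:3,:3].T@(np.asarray(p)-T[:3,3])
    return np.array([cx+f*c[0]/-c[2],cy-f*c[1]/-c[2]])
def tri(ms,uv):
    A=np.zeros((3,3));b=np.zeros(3);L=[]
    for m,(u,v) in zip(ms,uv):
        o,d=ray(m,u,v);d=d/np.linalg.norm(d);P=np.eye(3)-np.outer(d,d);A+=P;b+=P@o;L.append((o,P))
    x=np.linalg.solve(A,b); return x,[np.linalg.norm(P@(x-o)) for o,P in L]
def cloud(m,d):
    f,cx,cy=K(m);T=m["world_from_camera"];v,u=np.mgrid[0:480,0:640]
    c=np.stack([(u-cx)/f*d,-(v-cy)/f*d,-d],-1); return c@T[:3,:3].T+T[:3,3]
E
python3 - <<'E'
import cv2
t=cv2.imread("pics/top0.png");s=cv2.imread("pics/side0.png")
cv2.imwrite("pics/tc.png",cv2.resize(t[190:310,205:335],None,fx=6,fy=5*1.2,interpolation=2)[:600])
cv2.imwrite("pics/tr.png",cv2.resize(t[230:290,370:480],None,fx=7,fy=7,interpolation=2))
cv2.imwrite("pics/sc.png",cv2.resize(s[200:330,200:360],None,fx=4.6,fy=4.6,interpolation=2))
cv2.imwrite("pics/sr.png",cv2.resize(s[140:240,350:450],None,fx=6,fy=6,interpolation=2))
E
```

```text
(no output)
```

View pics/tc.png

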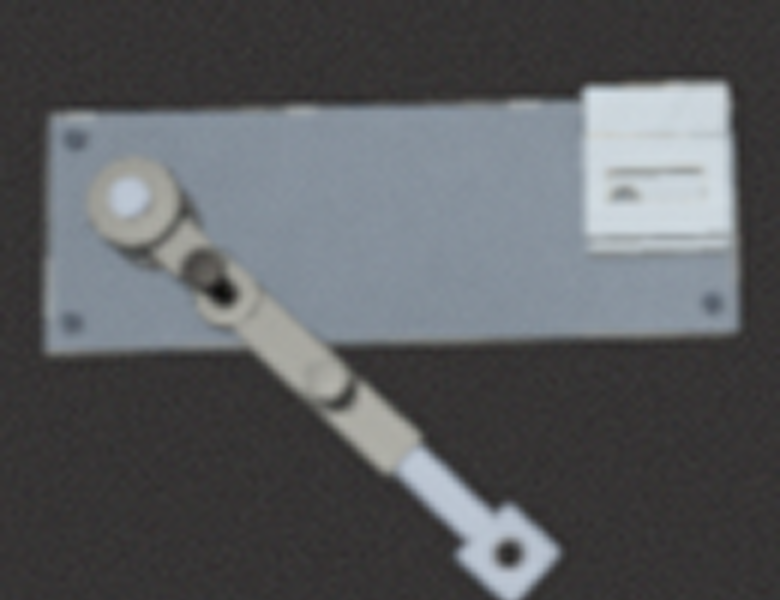

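View pics/tr.png

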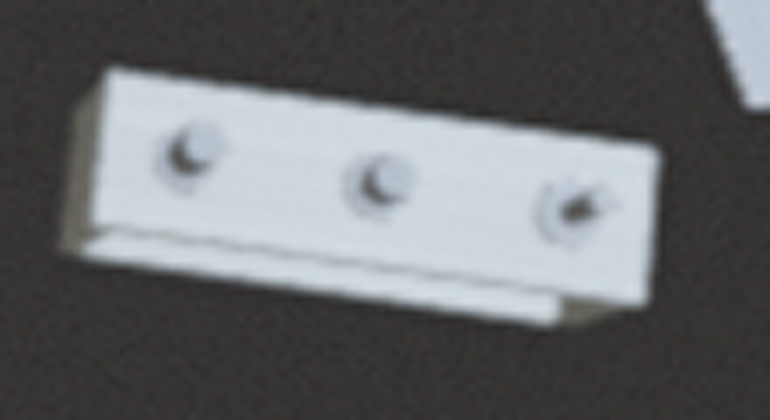

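View pics/sc.png

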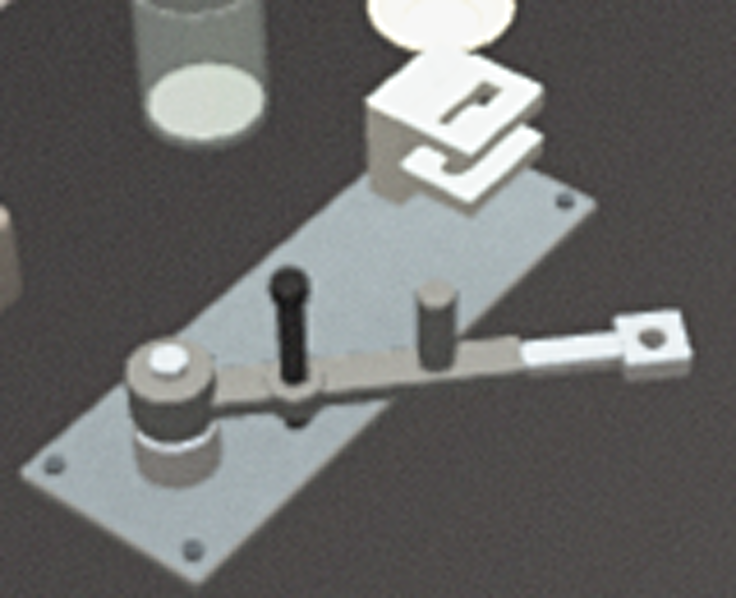

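View pics/sr.png

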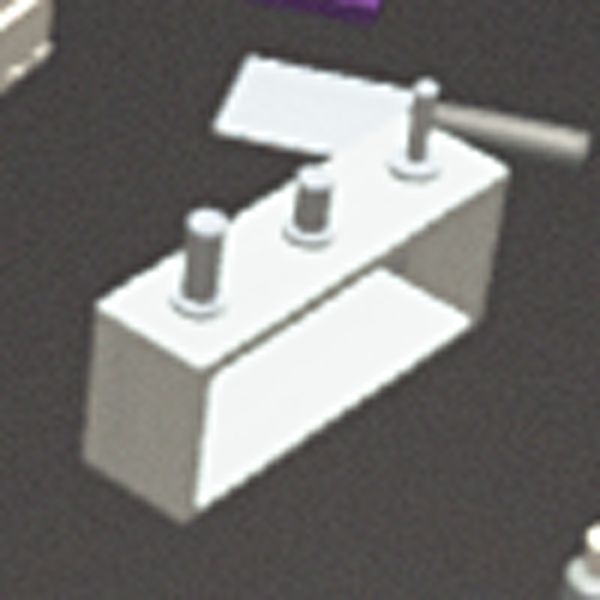

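The long, thick pin is the nearest one in the side view. It shows as the left one at (399, 250) in the top view.

```bash
python3 - <<'E'
from workcell import env
from h import *
mt,ms=env.camera_model("top"),env.camera_model("side")
import pickle;pickle.dump((mt,ms),open("cams.pkl","wb"))
P={"post":((259.2,253.3),(295,263.5)),"pivcap":((226.3,222.8),(236.5,277.8)),"eye":((289.8,282),(341.7,273.5)),"longtop":((399.6,250),(384.7,176.3)),"shorttop":((426.7,254.3),(402.7,169.3))}
for k,v in P.items(): print(k,*[np.round(a,4) for a in tri((mt,ms),v)])
# plate
im=cv2.imread("pics/top0.png");d=np.load("pics/top0.npy");W=cloud(mt,d)
for z,n,win in ((.012,'plate',(205,190,335,310)),(.074,'ear',(295,195,335,240)),(.082,'rack',(370,230,480,290))):
    u0,v0,u1,v1=win
    m=(abs(W[...,2]-z)<.005); mm=np.zeros_like(m);mm[v0:v1,u0:u1]=m[v0:v1,u0:u1]
    pts=W[mm]; print(n,mm.sum(),np.median(pts[:,2]))
    xy=(pts[:,:2]*1000).astype(np.float32); r=cv2.minAreaRect(xy); print(r); print(cv2.boxPoints(r))
# corners by hand
for z,uv in ((.012,(213.3,209.2)),(.012,(212.5,248.8)),(.012,(328.3,245))): print(plane(mt,*uv,z))
# side: corners  (22,472)->,(198,583),(595,205)
for c in ((22,468),(198,580),(596,203)): print('side',plane(ms,200+c[0]/4.6,200+c[1]/4.6,.012))
E
```

```text
post [0.5532 0.1412 0.102 ] [0.0001 0.0001]
pivcap [0.6362 0.2289 0.0785] [0. 0.]
eye [0.4854 0.0682 0.0566] [0.0003 0.0003]
longtop [ 0.5541 -0.2022  0.1252] [0.0002 0.0002]
shorttop [ 0.5444 -0.272   0.111 ] [0.0007 0.0007]
plate 3363 0.011427603474721382
((622.48046875, 118.2267837524414), (341.69305419921875, 221.64112854003906), 79.85322570800781)
[[483.2951   -30.424347]
 [701.46967  -69.470955]
 [761.66583  266.87793 ]
 [543.4913   305.92453 ]]
ear 500 0.0735260932913806
((652.5872192382812, 4.021697998046875), (59.41780090332031, 66.8169937133789), 89.76962280273438)
[[619.0596   -25.552631]
 [685.876    -25.821293]
 [686.11487   33.596027]
 [619.29846   33.86469 ]]
rack 1547 0.08154133573759315
((544.598388671875, -270.6383056640625), (201.056640625, 57.37565994262695), 80.99842071533203)
[[ 500.53503 -365.43997]
 [ 557.2041  -374.41708]
 [ 588.66174 -175.83664]
 [ 531.9927  -166.85953]]
[0.68932723 0.27845022 0.012     ]
[0.58035591 0.27671767 0.012     ]
[ 0.58757294 -0.03272719  0.012     ]
side [0.68842916 0.27716524 0.012     ]
side [0.58078534 0.27599583 0.012     ]
side [ 0.58632646 -0.02975862  0.012     ]
```

```bash
cat >> h.py <<'E'
from scipy.spatial.transform import Rotation as Ro
def tool(st):
    q=st["orientation"]; return Ro.from_quat([q[1],q[2],q[3],q[0]]).as_matrix()
def goto(st,p,yawdeg=None):
    """offset cm in tool axes & yaw deg so that jaw axis heads to world angle yawdeg (mod 180)"""
    R=tool(st); o=R.T@(np.asarray(p)-st["tcp_pos"])*100
    y=None
    if yawdeg is not None:
        a=np.degrees(np.arctan2(R[1,1],R[0,1])); d=(yawdeg-a+90)%180-90
        y=-d if R[2,0]<0 else d
    return np.round(o,2),y
E
python3 - <<'E'
from workcell import env
from h import *
st=env.get_state();R=tool(st);print(R.round(3),st['joint_pos'])
print(goto(st,(.50,.06,.27),-45),goto(st,(.50,.06,.27),0))
E
```

```text
[[-0.     0.313 -0.95 ]
 [ 0.001 -0.95  -0.313]
 [-1.    -0.001 -0.   ]] [-1.39160201e+00  3.13827281e-01  4.52393641e-02  1.30365650e+00
 -1.43399919e-05  1.43120352e+00]
(array([ -3.86, -47.49, -49.36]), np.float64(-26.734834520929567)) (array([ -3.86, -47.49, -49.36]), np.float64(-71.73483452092955))
```

```bash
python3 - <<'E'
from workcell import env
from h import *
st=env.get_state()
print(goto(st,(.60,.08,.29),-45))
E
```

```text
(array([ -5.86, -46.26, -59.48]), np.float64(-26.734834520929567))
```

Emit:
{"name": "servo_tool", "arguments": {"increments": [{"offset": [-6, -5, -5], "yaw": -8}, {"offset": [-6, -10, -12], "yaw": -16}, {"offset": [-6, -14, -18], "yaw": -24}, {"offset": [-6, -18, -24], "yaw": -27}, {"offset": [-6, -22, -29], "yaw": -27}, {"offset": [-6, -26, -34], "yaw": -27}, {"offset": [-6, -30, -39], "yaw": -27}, {"offset": [-6, -46.3, -59.5], "yaw": -27}]}}

```text
clock: 0.95
tcp_pos: [0.3972, -0.2247, 0.2888]
orientation: [0.272, 0.653, 0.272, -0.653]
wrist_force: [1.0, -1.4, 0.8]
finger_gap: 0.0855
```

```bash
python3 - <<'E'
from workcell import env
from h import *
st=env.get_state()
print(goto(st,(.60,.08,.29),-45),st['qvel'].round(2))
E
```

```text
(array([ -0.13,  -7.05, -35.91]), np.float64(0.24271421024056394)) [1.1  0.03 0.03 0.   0.   1.09]
```

Emit:
{"name": "servo_tool", "arguments": {"increments": [{"offset": [0, -7, -33], "yaw": 0}, {"offset": [0, -7, -33], "yaw": 0}, {"offset": [0, -7, -33], "yaw": 0}, {"offset": [0, -7, -33], "yaw": 0}, {"offset": [0, -7, -33], "yaw": 0}, {"offset": [0, -7, -33], "yaw": 0}, {"offset": [0, -7, -33], "yaw": 0}, {"offset": [0, -7, -33], "yaw": 0}]}}

```text
clock: 1.75
tcp_pos: [0.5806, 0.0611, 0.2872]
orientation: [-0.273, -0.652, -0.274, 0.652]
wrist_force: [0.1, 0.2, -0.5]
finger_gap: 0.0854
```

```bash
python3 - <<'E'
from workcell import env
from h import *
import pickle
for i in range(1):
    st=env.get_state(); m=env.camera_model("wrist"); p,d=env.read_camera("wrist")
    print(st['tcp_pos'],st['qvel'].round(3),st['clock'])
    cv2.imwrite("pics/w1.png",p[:,:,::-1]);np.save("pics/w1.npy",d);pickle.dump((m,st),open("pics/w1.pkl","wb"))
E
```

```text
[0.58056667 0.0611176  0.28724571] [-0.063 -0.038 -0.049  0.016 -0.036 -0.043] 1.75
```

View pics/w1.png

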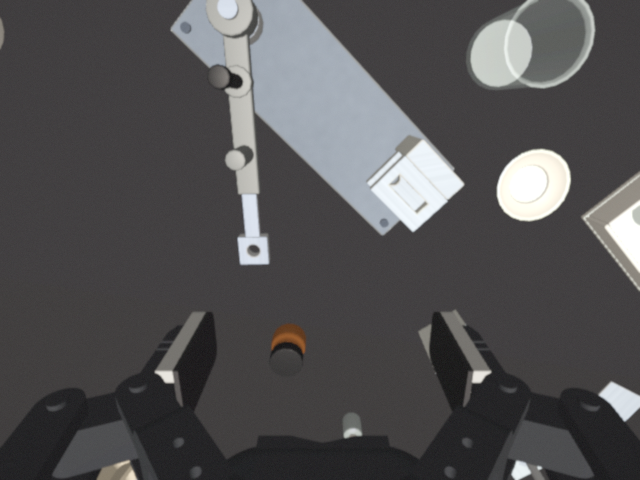

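The wrist view shows the pivot at (228, 8), the post top at (236, 159), the eye at (253, 250), the yoke slot around (410, 195) and the jar at (288, 350).

```bash
python3 - <<'E'
import cv2
t=cv2.imread("pics/w1.png")
cv2.imwrite("pics/w1c.png",cv2.resize(t[130:240,360:470],None,fx=5.4,fy=5.4,interpolation=2))
cv2.imwrite("pics/w1d.png",cv2.resize(t[130:280,180:300],None,fx=4,fy=4,interpolation=2))
E
```

```text
(no output)
```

View pics/w1c.png

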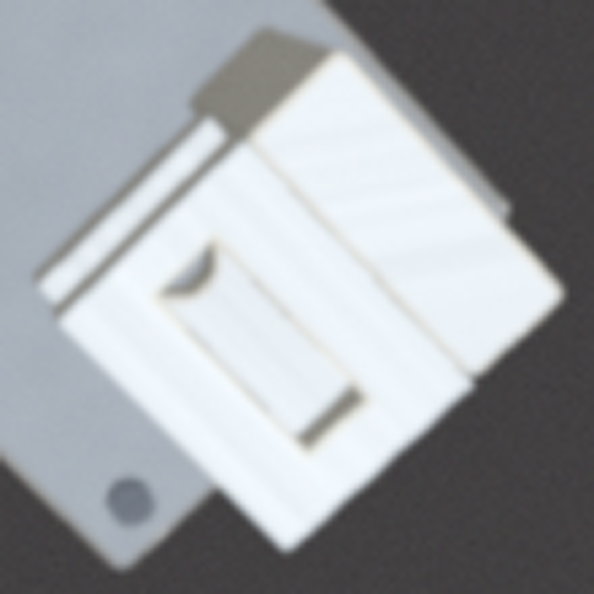

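View pics/w1d.png

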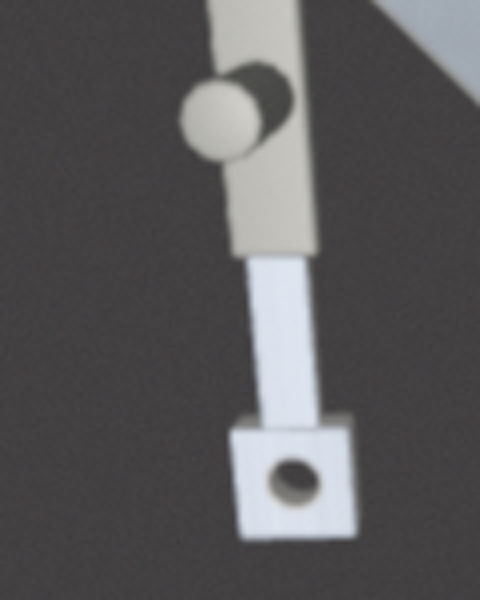

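```bash
python3 - <<'E'
from h import *
import pickle
m,st=pickle.load(open("pics/w1.pkl","rb"))
q=lambda c:(360+c[0]/5.4,130+c[1]/5.4)
img=[(60,318),(285,550),(470,382),(562,293),(345,52),(213,245),(160,295),(308,448),(362,397)]
obj=[(-22,-89),(-22,-150),(22,-150),(44,-150),(44,-89),(7,-98),(-7,-98),(-7,-139),(7,-139)]
W=np.array([plane(m,*q(c),.074)[:2] for c in img]);O=np.array(obj)/1000
for z in(.074,):
    S,_=cv2.estimateAffinePartial2D(O,W); A=S[:,:2]; print('scale',np.sqrt(np.linalg.det(A)),'yaw',np.arctan2(A[1,0],A[0,0]))
    print('resid mm',((O@A.T+S[:,2]-W)*1000).round(1).tolist())
    f=lambda x,y:(A@[x,y]+S[:,2]).round(4)
    print('origin',f(0,0),'yoke',f(0,-.105),'pivot',f(0,.105))
    print('slotcentre',W[5:].mean(0))
print('post',plane(m,235.25,160.25,.102),'eye',plane(m,253.5,250.5,.058))
cams=pickle.load(open("cams.pkl","rb"))
print(tri((m,)+cams,((235.25,160.25),(259.2,253.3),(295,263.5))))
print(tri((m,)+cams,((253.5,250.5),(289.8,282),(341.7,273.5))))
d=np.load("pics/w1.npy");C=cloud(m,d);print(C[160,235],C[190,430])
E
```

```text
scale 0.982187450234825 yaw 0.019315691988051047
resid mm [[-0.1, -0.5], [0.5, 0.6], [-0.2, 0.3], [-0.2, -0.7], [-0.3, 0.5], [0.8, 0.3], [-0.5, 0.2], [-0.4, -0.3], [0.4, -0.6]]
origin [0.6388 0.1233] yoke [0.6407 0.0202] pivot [0.6368 0.2264]
slotcentre [0.64093295 0.00701325]
post [0.55383447 0.14277701 0.102     ] eye [0.48523544 0.06981997 0.058     ]
(array([0.55336868, 0.14180541, 0.1019976 ]), [np.float64(0.0010758865765263053), np.float64(0.00053251701592929), np.float64(0.0005943793412227742)])
(array([0.4850714 , 0.06885605, 0.05720997]), [np.float64(0.0008675435147292248), np.float64(0.0007962966283562952), np.float64(0.000448632319755114)])
[0.55381581 0.14307384 0.10190259] [ 0.65841201 -0.00449059  0.07308366]
```

```bash
python3 - <<'E'
from workcell import env
from h import *
st=env.get_state();print(tool(st).round(3))
print(goto(st,(.5534,.142,.068),-44),st['tcp_pos'])
E
```

```text
[[-0.002  0.713 -0.701]
 [-0.    -0.701 -0.713]
 [-1.    -0.001  0.001]]
(array([21.95, -7.63, -4.11]), np.float64(-0.5146685181328223)) [0.57941497 0.05922459 0.28747651]
```

Emit:
{"name": "servo_tool", "arguments": {"increments": [{"offset": [3, -4, -2], "yaw": -0.5}, {"offset": [6, -7.6, -4.1], "yaw": -0.5}, {"offset": [10, -7.6, -4.1], "yaw": -0.5}, {"offset": [14, -7.6, -4.1], "yaw": -0.5}, {"offset": [17, -7.6, -4.1], "yaw": -0.5}, {"offset": [20, -7.6, -4.1], "yaw": -0.5}, {"offset": [22, -7.6, -4.1], "yaw": -0.5}, {"offset": [22, -7.6, -4.1], "yaw": -0.5}], "claw": 0.6}}

```text
clock: 2.6
tcp_pos: [0.5507, 0.1381, 0.0657]
orientation: [-0.274, -0.649, -0.275, 0.654]
wrist_force: [-0.9, -0.8, -0.8]
finger_gap: 0.0511
```

```bash
cat > pic.py <<'E'
import sys,pickle
from workcell import env
from h import *
n,k=sys.argv[1],sys.argv[2]
st=env.get_state();m=env.camera_model(n);p,d=env.read_camera(n)
cv2.imwrite(f"pics/{k}.png",p[:,:,::-1]);np.save(f"pics/{k}.npy",d);pickle.dump((m,st),open(f"pics/{k}.pkl","wb"))
print(st['tcp_pos'].round(4),st['wrist_force'].round(2),st['finger_gap'],st['clock'],tool(st)[:,1].round(3))
E
python3 pic.py wrist w2
```

```text
[0.5507 0.1381 0.0657] [-0.87 -0.82 -0.81] 0.05109113216133882 2.6 [ 0.715 -0.699 -0.004]
```

View pics/w2.png

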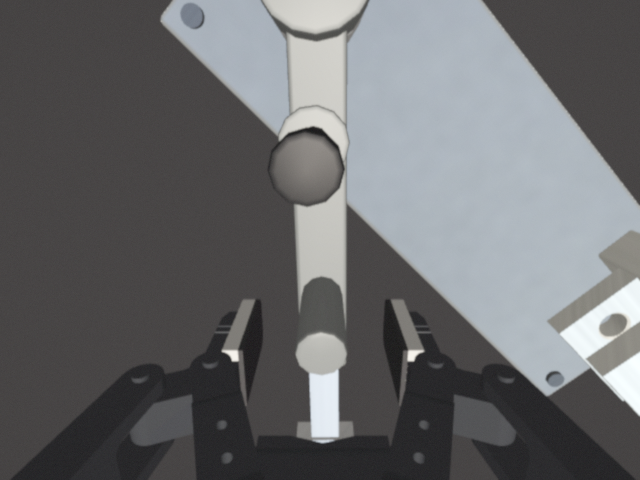

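The post sits centred between the pads, with its top at (322, 353). Next I'll work out the arc.

```bash
python3 - <<'E'
from workcell import env
from h import *
st=env.get_state();R=tool(st);print(st['tcp_pos'],st['qvel'].round(3))
pv=np.array([.6367,.229]);r=.1205
p0=st['tcp_pos']
for a in np.linspace(.764,-.0193,12):
    p=np.array([*(pv+r*np.array([-np.sin(a),-np.cos(a)])),p0[2]])
    o,y=goto(st,p,-np.degrees(a)); print(round(a,3),o,round(y,1))
E
```

```text
[0.55218723 0.13848055 0.06762272] [ 0.006 -0.027  0.052  0.015  0.001  0.003]
0.764 [-0.   -0.16 -0.33] -0.5
0.693 [-0.    0.69 -0.37] -4.6
0.622 [-0.    1.55 -0.47] -8.7
0.55 [-0.01  2.39 -0.63] -12.8
0.479 [-0.01  3.22 -0.85] -16.9
0.408 [-0.01  4.03 -1.13] -20.9
0.337 [-0.01  4.82 -1.46] -25.0
0.266 [-0.02  5.58 -1.85] -29.1
0.194 [-0.02  6.32 -2.3 ] -33.2
0.123 [-0.02  7.02 -2.79] -37.3
0.052 [-0.03  7.68 -3.33] -41.3
-0.019 [-0.03  8.31 -3.92] -45.4
```

Emit:
{"name": "servo_tool", "arguments": {"increments": [{"offset": [0, -0.15, -0.3], "yaw": -0.5}, {"offset": [0, -0.1, -0.3], "yaw": -0.5}, {"offset": [0, 0.7, -0.37], "yaw": -4.6}, {"offset": [0, 1.55, -0.47], "yaw": -8.7}, {"offset": [0, 2.4, -0.63], "yaw": -12.8}, {"offset": [0, 3.2, -0.85], "yaw": -17}, {"offset": [0, 4.0, -1.13], "yaw": -21}, {"offset": [0, 4.8, -1.46], "yaw": -25}], "claw": 0.27, "force": 20}}

```text
clock: 3.45
tcp_pos: [0.5991, 0.1173, 0.0702]
orientation: [0.41, 0.576, 0.411, -0.575]
wrist_force: [-1.4, 2.6, 1.3]
finger_gap: 0.0229
```

```bash
python3 - <<'E'
from workcell import env
from h import *
st=env.get_state();R=tool(st);print(st['tcp_pos'],st['qvel'].round(3),st['wrist_force'],st['finger_gap'],R.round(3)[:,1])
pv=np.array([.6367,.229]);r=.1205
p0=st['tcp_pos']
for a in np.linspace(.337,-.0193-.03,7):
    p=np.array([*(pv+r*np.array([-np.sin(a),-np.cos(a)])),.068])
    o,y=goto(st,p,-np.degrees(a)); print(round(a,3),o,round(y,1))
E
```

```text
[0.5990508  0.11733707 0.07023958] [-0.059  0.129  0.208  0.078  0.003 -0.753] [-1.37668499  2.55043475  1.26755405] 0.022883179750177715 [ 0.945 -0.326  0.001]
0.337 [ 0.22 -0.14  0.27] 0.3
0.273 [0.22 0.63 0.25] -3.4
0.208 [0.22 1.41 0.17] -7.1
0.144 [0.23 2.17 0.05] -10.8
0.079 [ 0.23  2.93 -0.12] -14.5
0.015 [ 0.23  3.67 -0.33] -18.2
-0.049 [ 0.23  4.4  -0.6 ] -21.9
```

Emit:
{"name": "servo_tool", "arguments": {"increments": [{"offset": [0.1, 0.7, 0.1], "yaw": -3.5}, {"offset": [0.1, 1.4, 0.05], "yaw": -7}, {"offset": [0.1, 2.2, -0.1], "yaw": -11}, {"offset": [0.1, 2.9, -0.25], "yaw": -14.5}, {"offset": [0.1, 3.4, -0.4], "yaw": -17}, {"offset": [0.1, 3.8, -0.5], "yaw": -19}, {"offset": [0.1, 4.1, -0.6], "yaw": -20}, {"offset": [0.1, 4.25, -0.65], "yaw": -20}]}}

```text
clock: 4.25
tcp_pos: [0.6412, 0.109, 0.0687]
orientation: [0.504, 0.497, 0.503, -0.496]
wrist_force: [-2.7, -0.0, 0.7]
finger_gap: 0.0229
```

```bash
python3 pic.py side s2; python3 -c "
import cv2
s=cv2.imread('pics/s2.png');cv2.imwrite('pics/s2c.png',cv2.resize(s[180:330,200:360],None,fx=4,fy=4,interpolation=2))"
```

```text
[0.6412 0.109  0.0687] [-2.67 -0.    0.71] 0.02286933480184951 4.25 [1.    0.013 0.001]
```

View pics/s2c.png

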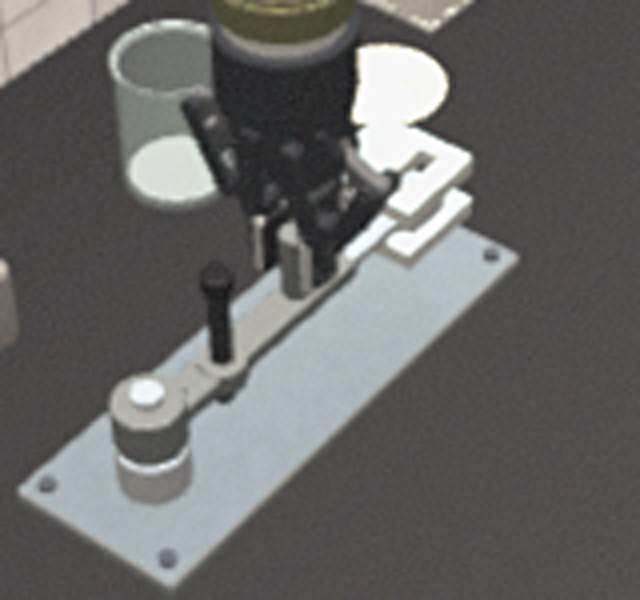

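Emit:
{"name": "servo_tool", "arguments": {"increments": [{"offset": [0, 0.1, 0], "yaw": 0}, {"offset": [0, 0.15, 0], "yaw": 0}, {"offset": [0, 0.2, 0], "yaw": 0}, {"offset": [0, 0.25, 0], "yaw": 0}, {"offset": [0, 0.3, 0], "yaw": 0}, {"offset": [0, 0.3, 0], "yaw": 0}, {"offset": [0, 0.3, 0], "yaw": 0}, {"offset": [0, 0.3, 0], "yaw": 0}]}}

```text
clock: 5.1
tcp_pos: [0.6422, 0.1089, 0.0677]
orientation: [0.503, 0.496, 0.504, -0.497]
wrist_force: [-6.2, -0.8, 5.7]
finger_gap: 0.0227
```

Emit:
{"name": "servo_tool", "arguments": {"increments": [{"offset": [0, -0.2, 0], "yaw": 0}, {"offset": [0, -0.3, 0], "yaw": 0}, {"offset": [-2, -0.3, 0], "yaw": 0}, {"offset": [-6, -0.3, 0], "yaw": 0}, {"offset": [-11, -0.3, 3], "yaw": 0}, {"offset": [-16, -0.3, 6], "yaw": 0}, {"offset": [-20, -0.3, 9], "yaw": 0}, {"offset": [-20, -0.3, 9], "yaw": 0}], "claw": 0.6}}

```text
clock: 5.9
tcp_pos: [0.6443, 0.0162, 0.2733]
orientation: [0.505, 0.499, 0.5, -0.495]
wrist_force: [0.5, 0.5, -0.4]
finger_gap: 0.0513
```

```bash
python3 pic.py wrist w3;python3 pic.py top t3; python3 -c "
import cv2
s=cv2.imread('pics/t3.png');cv2.imwrite('pics/t3c.png',cv2.resize(s[190:260,205:335],None,fx=6,fy=6,interpolation=2))"
```

```text
[0.6443 0.0162 0.2733] [ 0.5   0.53 -0.39] 0.05132452607375164 5.9 [1.    0.011 0.009]
[0.6446 0.0156 0.2737] [ 0.91 -0.07  1.41] 0.05090037767893389 5.95 [1.   0.01 0.01]
```

View pics/w3.png

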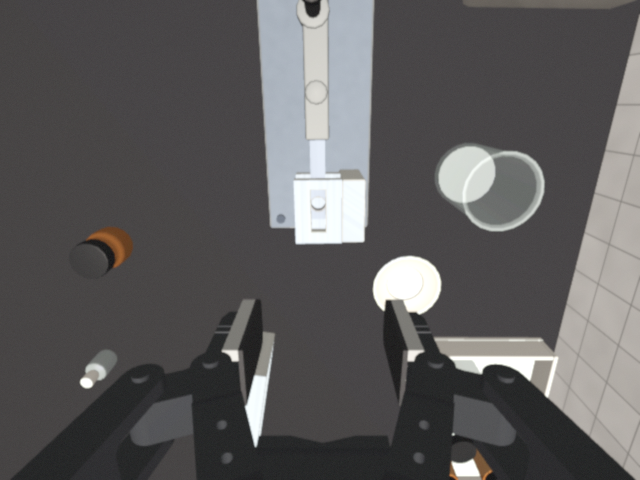

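View pics/t3c.png

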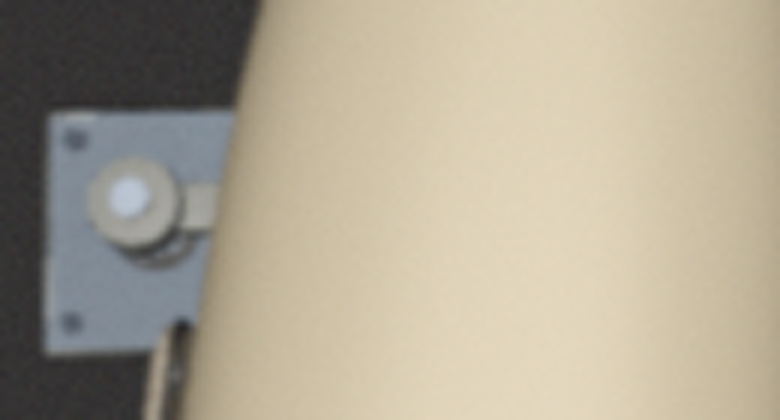

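```bash
python3 -c "
import cv2
s=cv2.imread('pics/w3.png');cv2.imwrite('pics/w3c.png',cv2.resize(s[160:255,280:380],None,fx=6,fy=6,interpolation=2))
cv2.imwrite('pics/w3d.png',cv2.resize(s[70:170,280:360],None,fx=5,fy=5,interpolation=2))"
```

```text
(no output)
```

View pics/w3c.png

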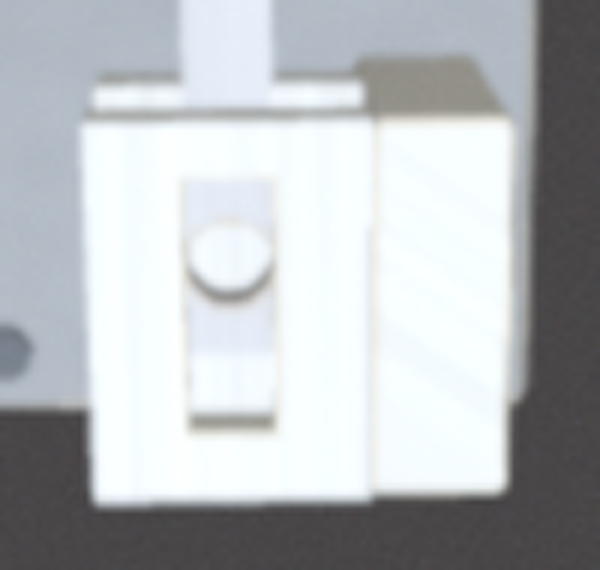

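View pics/w3d.png

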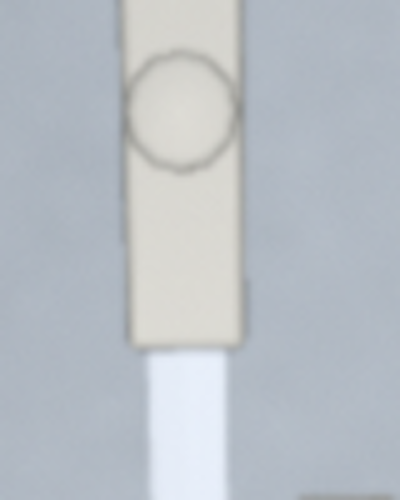

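```bash
python3 - <<'E'
from h import *
import pickle
m,st=pickle.load(open("pics/w3.pkl","rb"))
q=lambda c:(280+c[0]/6,160+c[1]/6)
img=[(84,122),(94,504),(371,499),(506,492),(512,120),(275,178),(182,178),(188,432),(277,430)]
obj=[(-22,-89),(-22,-150),(22,-150),(44,-150),(44,-89),(7,-98),(-7,-98),(-7,-139),(7,-139)]
W=np.array([plane(m,*q(c),.074)[:2] for c in img]);O=np.array(obj)/1000
S,_=cv2.estimateAffinePartial2D(O,W); A=S[:,:2]; print('scale',np.sqrt(np.linalg.det(A)),'yaw',np.arctan2(A[1,0],A[0,0]))
print('resid mm',((O@A.T+S[:,2]-W)*1000).round(1).tolist())
iv=lambda w:np.linalg.solve(A,w[:2]-S[:,2])*1000
print('yoke',A@[0,-.105]+S[:,2],'slot',W[5:].mean(0),'pivot',A@[0,.105]+S[:,2])
# eye: ellipse of hole top rim: left 188,right 272, bottom approx 292 top ~217
e=plane(m,*q((230,254)),.058);print('eye',e,iv(e))
e=plane(m,*q((230,252)),.058);print('eye',e,iv(e))
p=plane(m,280+182/5,70+111/5,.102);print('post',p,iv(p))
E
```

```text
scale 0.997643462747747 yaw 0.023301361473617384
resid mm [[-0.3, -0.2], [0.3, 0.7], [-0.2, 0.5], [0.0, -0.3], [0.6, 0.4], [-0.2, -0.1], [0.0, -0.3], [-0.0, -0.3], [-0.2, -0.4]]
yoke [0.64101325 0.02049773] slot [0.64143644 0.00732296] pivot [0.63613194 0.22994599]
eye [0.64130553 0.01177802 0.058     ] [ 8.92493486e-02 -1.13744762e+02]
eye [0.64130291 0.01211039 0.058     ] [ 9.43815394e-02 -1.13411641e+02]
post [0.63905673 0.11050074 0.102     ] [  0.14134307 -14.76319117]
```

The eye is visible through the slot at (318, 202), about 8.6 mm short of the hole (218.6 mm from the pivot). The arm is home. Now for the pin.

```bash
python3 - <<'E'
from workcell import env
from h import *
st=env.get_state();print(goto(st,(.5545,-.202,.25),-9),st['tcp_pos'],st['joint_pos'])
E
```

```text
(array([ 2.07, -9.2 , 21.8 ]), np.float64(9.614520349037548)) [0.64402351 0.01703389 0.27108416] [-9.79036337e-02  4.44449016e-01  3.34778545e-01  1.45382974e+00
 -3.20179805e-04  1.46217013e+00]
```

Emit:
{"name": "servo_tool", "arguments": {"increments": [{"offset": [0.5, -2, 4.5], "yaw": 4}, {"offset": [1, -4, 9], "yaw": 8}, {"offset": [1.5, -6, 13.5], "yaw": 9.6}, {"offset": [2, -8, 18], "yaw": 9.6}, {"offset": [2, -9.2, 21.8], "yaw": 9.6}, {"offset": [2, -9.2, 21.8], "yaw": 9.6}, {"offset": [2, -9.2, 21.8], "yaw": 9.6}, {"offset": [2, -9.2, 21.8], "yaw": 9.6}]}}

```text
clock: 6.8
tcp_pos: [0.553, -0.1989, 0.2467]
orientation: [-0.46, -0.537, -0.461, 0.537]
wrist_force: [-0.1, -0.4, 0.2]
finger_gap: 0.0514
```

```bash
python3 pic.py wrist w4; python3 - <<'E'
from workcell import env
from h import *
print(env.get_state()['tcp_pos'],env.get_state()['qvel'].round(3))
E
```

```text
[ 0.553  -0.1989  0.2467] [-0.12 -0.43  0.25] 0.05141498139813534 6.8 [ 0.988 -0.152 -0.001]
[ 0.55319146 -0.19869828  0.24695516] [ 0.008 -0.003  0.007  0.004 -0.001 -0.001]
```

View pics/w4.png

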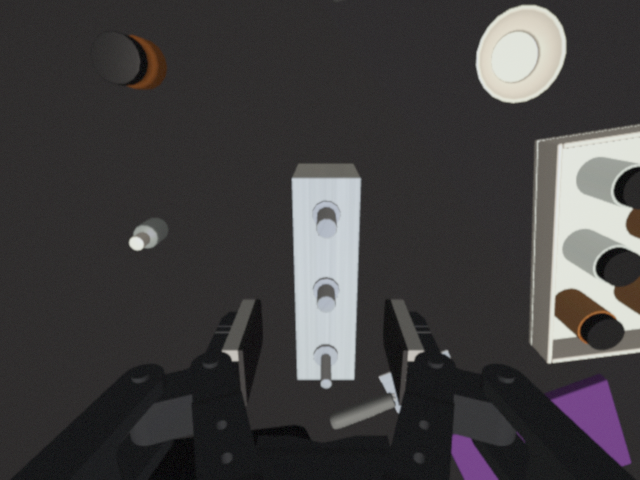

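```bash
python3 -c "
import cv2
s=cv2.imread('pics/w4.png');cv2.imwrite('pics/w4c.png',cv2.resize(s[160:320,280:380],None,fx=5,fy=3.7*1.0,interpolation=2))"
```

```text
(no output)
```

View pics/w4c.png

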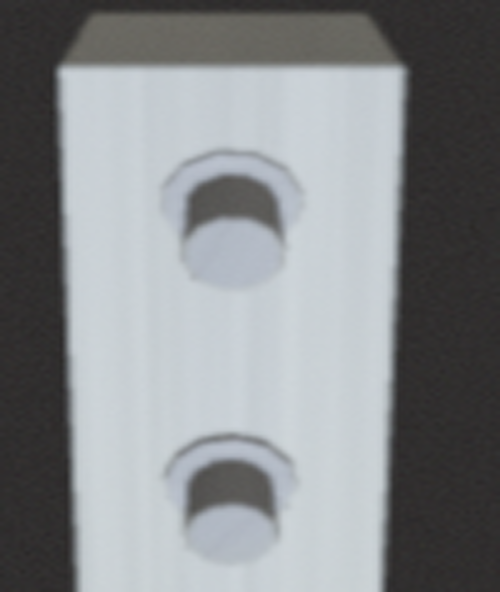

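```bash
python3 - <<'E'
from workcell import env
from h import *
import pickle
m,st=pickle.load(open("pics/w4.pkl","rb"));mt,ms=pickle.load(open("cams.pkl","rb"))
print(plane(m,326.8,228.4,.124))
# collar centre (on z=.087)
print(plane(m,280+232/5,160+198/3.7,.087))
print(tri((m,mt,ms),((326.8,228.4),(399.6,250),(384.7,176.3))))
print(tri((m,ms),((326.8,228.4),(384.7,176.3))))
print(tri((m,mt,ms),((326.4,304),(426.7,254.3),(402.7,169.3))))
st=env.get_state();print(goto(st,(.5548,-.2015,.090),-9))
E
```

```text
[ 0.55481741 -0.1999855   0.124     ]
[ 0.55500905 -0.19896036  0.087     ]
(array([ 0.5542344 , -0.20118735,  0.12533682]), [np.float64(0.0016696088490756032), np.float64(0.0008976142893966773), np.float64(0.0009216326652414762)])
(array([ 0.55397412, -0.20005534,  0.12622804]), [np.float64(0.0011829588555785561), np.float64(0.0011829588555785718)])
(array([ 0.54422987, -0.27103768,  0.11099356]), [np.float64(0.0015364017180163245), np.float64(0.0010691186736921895), np.float64(0.0011567083494056906)])
(array([15.7 ,  0.21,  0.26]), np.float64(0.2757820391356205))
```

Emit:
{"name": "servo_tool", "arguments": {"increments": [{"offset": [4, 0.2, 0.15], "yaw": 0}, {"offset": [8, 0.2, 0.15], "yaw": 0}, {"offset": [11, 0.2, 0.15], "yaw": 0}, {"offset": [13.5, 0.2, 0.15], "yaw": 0}, {"offset": [15, 0.2, 0.15], "yaw": 0}, {"offset": [15.8, 0.2, 0.15], "yaw": 0}, {"offset": [15.8, 0.2, 0.15], "yaw": 0}, {"offset": [15.8, 0.2, 0.15], "yaw": 0}]}}

```text
clock: 7.65
tcp_pos: [0.5554, -0.2016, 0.0904]
orientation: [0.461, 0.537, 0.46, -0.537]
wrist_force: [-0.6, -0.2, 1.3]
finger_gap: 0.051
```

```bash
python3 pic.py wrist w5
```

```text
[ 0.5554 -0.2016  0.0904] [-0.59 -0.24  1.28] 0.05102844027903764 7.65 [ 0.988 -0.152  0.001]
```

View pics/w5.png

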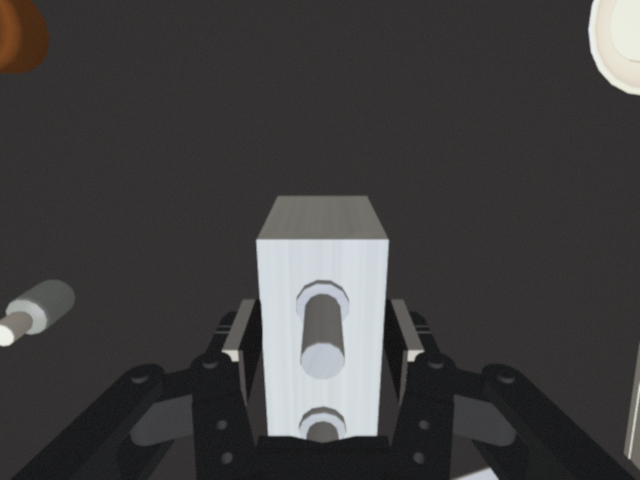

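```bash
python3 - <<'E'
from workcell import env
from h import *
import pickle
m,st=pickle.load(open("pics/w5.pkl","rb"));p=plane(m,322.5,359.5,.124);print(p, plane(m,322.5,303,.087))
st=env.get_state();print(st['tcp_pos'],goto(st,[*p[:2],.088],-9))
E
```

```text
[ 0.55454823 -0.19921406  0.124     ] [ 0.55479862 -0.19794438  0.087     ]
[ 0.5555491  -0.20193199  0.09078785] (array([ 0.28, -0.14, -0.25]), np.float64(0.21477725057795283))
```

Emit:
{"name": "servo_tool", "arguments": {"increments": [{"offset": [0.25, -0.1, -0.12], "yaw": 0}, {"offset": [0.25, -0.1, -0.12], "yaw": 0}, {"offset": [0.25, -0.1, -0.12], "yaw": 0}, {"offset": [0.25, -0.1, -0.12], "yaw": 0}, {"offset": [0.25, -0.1, -0.12], "yaw": 0}, {"offset": [0.25, -0.1, -0.12], "yaw": 0}, {"offset": [0.25, -0.1, -0.12], "yaw": 0}, {"offset": [0.25, -0.1, -0.12], "yaw": 0}], "claw": 0, "force": 70}}

```text
clock: 8.5
tcp_pos: [0.5541, -0.2009, 0.0878]
orientation: [0.46, 0.537, 0.46, -0.537]
wrist_force: [-1.2, 0.9, 5.0]
finger_gap: 0.0146
```

```bash
python3 - <<'E'
from workcell import env
from h import *
s=env.get_state()
print(s['tcp_pos'],s['qvel'].round(3),s['wrist_force'],s['finger_gap'])
E
```

```text
[ 0.55409376 -0.20087228  0.08783536] [-0.001 -0.001  0.     0.    -0.     0.   ] [-1.24497838  0.89536987  5.04495188] 0.014591370860956625
```

Emit:
{"name": "servo_tool", "arguments": {"increments": [{"offset": [-1, 0, 0], "yaw": 0}, {"offset": [-2, 0, 0], "yaw": 0}, {"offset": [-3.5, 0, 0], "yaw": 0}, {"offset": [-5, 0, 0], "yaw": 0}, {"offset": [-6.5, 0, 0], "yaw": 0}, {"offset": [-8, 0, 0], "yaw": 0}, {"offset": [-10, 0, 0], "yaw": 0}, {"offset": [-10, 0, 0], "yaw": 0}]}}

```text
clock: 9.3
tcp_pos: [0.5549, -0.2015, 0.1904]
orientation: [0.462, 0.538, 0.458, -0.537]
wrist_force: [-0.4, -0.3, -1.4]
finger_gap: 0.0144
```

```bash
python3 pic.py side s6;python3 - <<'E'
from workcell import env
from h import *
s=env.get_state()
print(s['tcp_pos'],s['finger_gap'],goto(s,(.6412,.0117,.1878),90),s['joint_pos'][5],s['wrist_force'])
im=cv2.imread("pics/s6.png");cv2.imwrite("pics/s6c.png",cv2.resize(im[120:260,330:470],None,fx=4,fy=4,interpolation=2))
E
```

```text
[ 0.5549 -0.2015  0.1904] [-0.42 -0.34 -1.43] 0.014441121197346588 9.3 [ 0.988 -0.154  0.004]
[ 0.55440179 -0.20117388  0.18871417] 0.014231272578678768 (array([  0.08,   5.3 , -22.37]), np.float64(81.15818981138341)) 1.2411210422181462 [-0.1445206  -0.64137643 -0.96198295]
```

View pics/s6c.png

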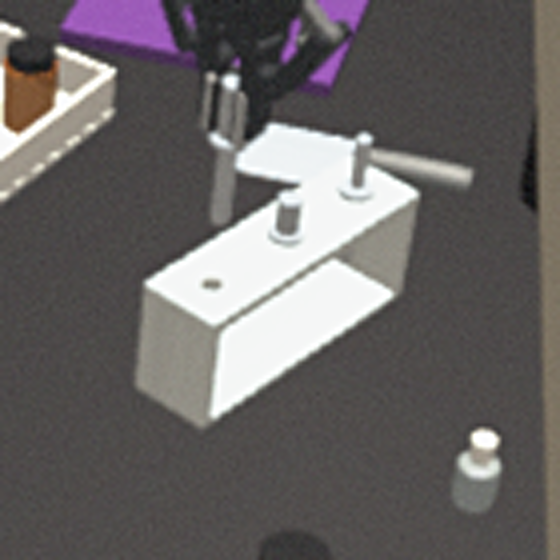

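Emit:
{"name": "servo_tool", "arguments": {"increments": [{"offset": [0, 0.7, -2.8], "yaw": -8.4}, {"offset": [0, 1.4, -5.6], "yaw": -16.8}, {"offset": [0, 2.1, -8.4], "yaw": -25.2}, {"offset": [0, 2.8, -11.2], "yaw": -33.6}, {"offset": [0, 3.5, -14], "yaw": -42}, {"offset": [0, 4.2, -16.8], "yaw": -50.4}, {"offset": [0, 4.9, -19.6], "yaw": -58.8}, {"offset": [0, 5.3, -22.4], "yaw": -67}]}}

```text
clock: 10.15
tcp_pos: [0.6402, 0.0136, 0.1855]
orientation: [0.68, 0.192, 0.681, -0.192]
wrist_force: [0.6, -0.1, -1.4]
finger_gap: 0.0144
```

```bash
python3 - <<'E'
from workcell import env
from h import *
s=env.get_state();R=tool(s)
print(s['tcp_pos'],R.round(3),s['finger_gap'],goto(s,(.6412,.0117,.1878),91.2),s['joint_pos'][5],s['wrist_force'])
E
```

```text
[0.64023254 0.01358173 0.1855118 ] [[-0.002  0.522  0.853]
 [-0.     0.853 -0.522]
 [-1.    -0.001 -0.002]] 0.014443353768052674 (array([-0.23, -0.11,  0.18]), np.float64(-32.69803903369345)) 0.44585702660062093 [ 0.6006476  -0.07669778 -1.44568052]
```

Emit:
{"name": "servo_tool", "arguments": {"increments": [{"offset": [0.5, -0.1, 0.15], "yaw": -8.2}, {"offset": [1, -0.1, 0.15], "yaw": -16.4}, {"offset": [1.5, -0.1, 0.15], "yaw": -24.6}, {"offset": [2, -0.1, 0.15], "yaw": -32.7}, {"offset": [2.3, -0.1, 0.15], "yaw": -32.7}, {"offset": [2.3, -0.1, 0.15], "yaw": -32.7}, {"offset": [2.3, -0.1, 0.15], "yaw": -32.7}, {"offset": [2.3, -0.1, 0.15], "yaw": -32.7}]}}

```text
clock: 10.95
tcp_pos: [0.6414, 0.0108, 0.1643]
orientation: [0.707, -0.005, 0.707, 0.005]
wrist_force: [0.3, 0.2, -1.1]
finger_gap: 0.0144
```

```bash
python3 pic.py wrist w7;python3 pic.py side s7;python3 - <<'E'
from workcell import env
from h import *
s=env.get_state();R=tool(s)
print(s['tcp_pos'],R.round(3),s['finger_gap'],s['wrist_force'])
im=cv2.imread("pics/s7.png");cv2.imwrite("pics/s7c.png",cv2.resize(im[130:260,240:360],None,fx=4.6,fy=4.6,interpolation=2))
im=cv2.imread("pics/w7.png");cv2.imwrite("pics/w7c.png",cv2.resize(im[200:420,220:420],None,fx=3,fy=2.7,interpolation=2))
E
```

```text
[0.6414 0.0108 0.1643] [ 0.33  0.21 -1.12] 0.014389755271774326 10.95 [-0.014  1.    -0.   ]
[0.6415 0.0108 0.1644] [ 0.45 -0.36 -0.04] 0.014088350585229038 11.0 [-0.014  1.    -0.   ]
[0.64147608 0.01078225 0.16446794] [[ 0.001 -0.014  1.   ]
 [-0.     1.     0.014]
 [-1.    -0.     0.001]] 0.014380892184774091 [-0.74841989 -0.03339591 -0.36149013]
```

View pics/w7.png

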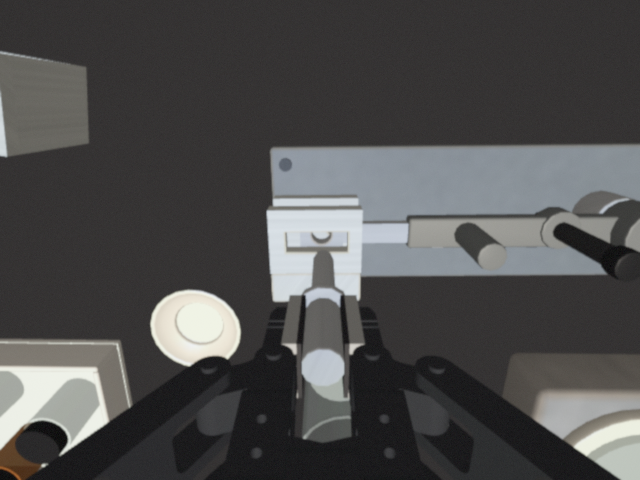

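View pics/s7c.png

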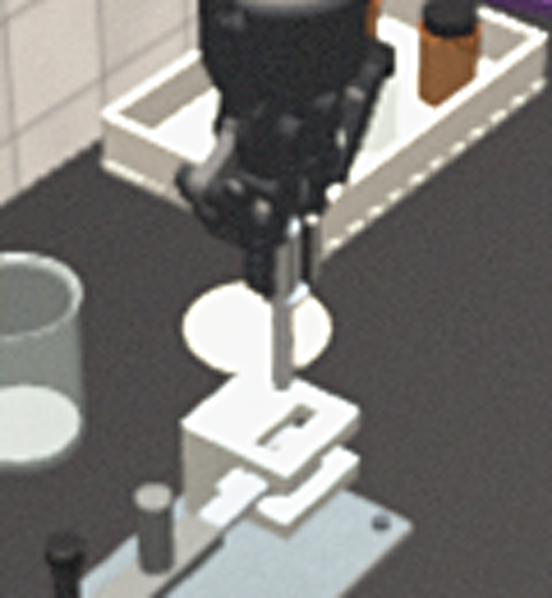

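View pics/w7c.png

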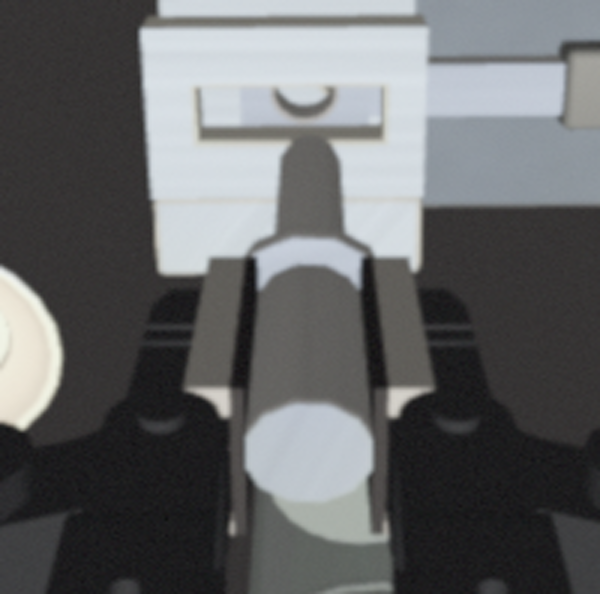

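```bash
python3 - <<'E'
from h import *
import pickle
m,st=pickle.load(open("pics/w7.pkl","rb"))
q=lambda c:(220+c[0]/3,200+c[1]/2.7)
img=[(195,86),(383,86),(198,140),(384,140),(141,27),(428,25),(152,199),(425,199)]
obj=[(-7,-139),(-7,-98),(7,-139),(7,-98),(-22,-150),(-22,-89),(22,-150),(22,-89)]
W=np.array([plane(m,*q(c),.074)[:2] for c in img]);O=np.array(obj)/1000
S,_=cv2.estimateAffinePartial2D(O,W); A=S[:,:2]; print('scale',np.sqrt(np.linalg.det(A)),'yaw',np.arctan2(A[1,0],A[0,0]))
print('resid mm',((O@A.T+S[:,2]-W)*1000).round(1).tolist())
iv=lambda w:np.linalg.solve(A,w[:2]-S[:,2])*1000
print('yoke',A@[0,-.105]+S[:,2],'slot',W[:4].mean(0))
e=plane(m,*q((304,91)),.058);print('eye (lat only)',e,iv(e))
e=plane(m,*q((304,117)),.058);print('eye +x rim',e,iv(e))
zt=st['tcp_pos'][2]-.0058-.056
p=plane(m,*q((311,135)),zt);p[0]+=.0052;print('tip',p,iv(p),'tcp',st['tcp_pos'],iv(st['tcp_pos']))
p=plane(m,*q((309,452)),zt+.056+.042);print('top',p,iv(p))
E
```

```text
scale 1.004911690440363 yaw 0.020188849841031378
resid mm [[0.3, 0.0], [0.0, 0.5], [0.4, -0.1], [0.2, 0.1], [-0.0, -0.2], [0.1, 0.2], [-0.3, -0.2], [-0.7, -0.4]]
yoke [0.64051466 0.02114408] slot [0.64055855 0.00745472]
eye (lat only) [0.64026245 0.01047323 0.058     ] [  -0.46529098 -115.6114562 ]
eye +x rim [0.64739911 0.01056648 0.058     ] [   6.63691802 -115.6620526 ]
tip [0.64025436 0.01185168 0.10250505] [  -0.44565127 -114.23986654] tcp [0.64141128 0.01077852 0.16430505] [   0.68382779 -115.33080072]
top [0.63954812 0.01132889 0.20050505] [  -1.15879942 -114.74580766]
```

Emit:
{"name": "servo_tool", "arguments": {"increments": [{"offset": [0, -0.1, 0.05], "yaw": 0}, {"offset": [0.7, -0.1, 0.05], "yaw": 0}, {"offset": [1.4, -0.1, 0.05], "yaw": 0}, {"offset": [2.0, -0.1, 0.05], "yaw": 0}, {"offset": [2.5, -0.1, 0.05], "yaw": 0}, {"offset": [2.7, -0.1, 0.05], "yaw": 0}, {"offset": [2.9, -0.1, 0.05], "yaw": 0}, {"offset": [3.0, -0.1, 0.05], "yaw": 0}]}}

```text
clock: 11.85
tcp_pos: [0.6419, 0.0099, 0.1341]
orientation: [0.707, -0.005, 0.707, 0.005]
wrist_force: [0.1, -0.6, -1.0]
finger_gap: 0.014
```

```bash
python3 pic.py wrist w8;python3 pic.py side s8;python3 - <<'E'
import cv2
im=cv2.imread("pics/s8.png");cv2.imwrite("pics/s8c.png",cv2.resize(im[160:270,240:360],None,fx=5,fy=5,interpolation=2))
im=cv2.imread("pics/w8.png");cv2.imwrite("pics/w8c.png",cv2.resize(im[200:420,220:420],None,fx=3,fy=2.7,interpolation=2))
E
```

```text
[0.6419 0.0099 0.1341] [ 0.14 -0.62 -0.99] 0.01399697135535712 11.85 [-0.015  1.    -0.   ]
[0.6419 0.0099 0.1341] [ 0.64  0.3  -1.35] 0.014361553696066547 11.9 [-0.015  1.    -0.   ]
```

View pics/w8c.png

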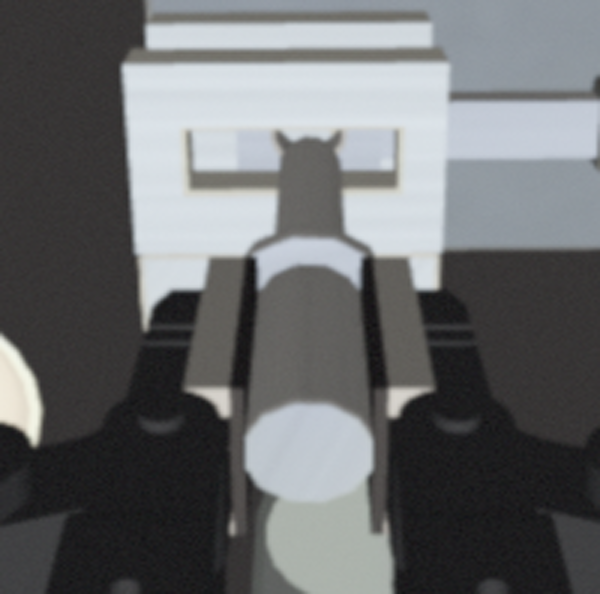

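View pics/s8c.png

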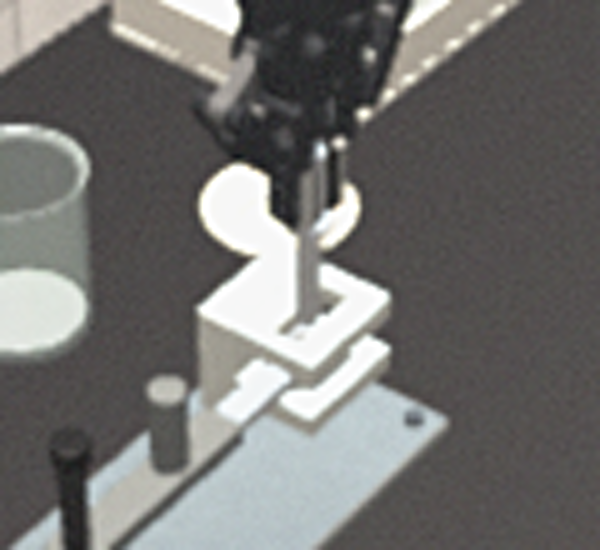

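Emit:
{"name": "servo_tool", "arguments": {"increments": [{"offset": [0.3, 0, 0], "yaw": 0}, {"offset": [0.6, 0, 0], "yaw": 0}, {"offset": [0.9, 0, 0], "yaw": 0}, {"offset": [1.15, 0, 0], "yaw": 0}, {"offset": [1.3, 0, 0], "yaw": 0}, {"offset": [1.45, 0, 0], "yaw": 0}, {"offset": [1.55, 0, 0], "yaw": 0}, {"offset": [1.6, 0, 0], "yaw": 0}]}}

```text
clock: 12.75
tcp_pos: [0.6418, 0.0099, 0.1181]
orientation: [0.707, -0.005, 0.707, 0.005]
wrist_force: [-0.3, 0.3, -0.8]
finger_gap: 0.0144
```

Emit:
{"name": "servo_tool", "arguments": {"increments": [{"offset": [0.1, 0, 0], "yaw": 0}, {"offset": [0.2, 0, 0], "yaw": 0}, {"offset": [0.3, 0, 0], "yaw": 0}, {"offset": [0.4, 0, 0], "yaw": 0}, {"offset": [0.5, 0, 0], "yaw": 0}, {"offset": [0.6, 0, 0], "yaw": 0}, {"offset": [0.7, 0, 0], "yaw": 0}, {"offset": [0.8, 0, 0], "yaw": 0}]}}

```text
clock: 13.55
tcp_pos: [0.6419, 0.0099, 0.1101]
orientation: [0.707, -0.005, 0.707, 0.005]
wrist_force: [0.0, 0.5, -0.7]
finger_gap: 0.0145
```

```bash
python3 pic.py wrist w9;python3 - <<'E'
import cv2
im=cv2.imread("pics/w9.png");cv2.imwrite("pics/w9c.png",cv2.resize(im[200:420,220:420],None,fx=3,fy=2.7,interpolation=2))
E
```

```text
[0.6419 0.0099 0.1101] [ 0.01  0.53 -0.7 ] 0.014473924636506414 13.55 [-0.015  1.    -0.   ]
```

View pics/w9c.png

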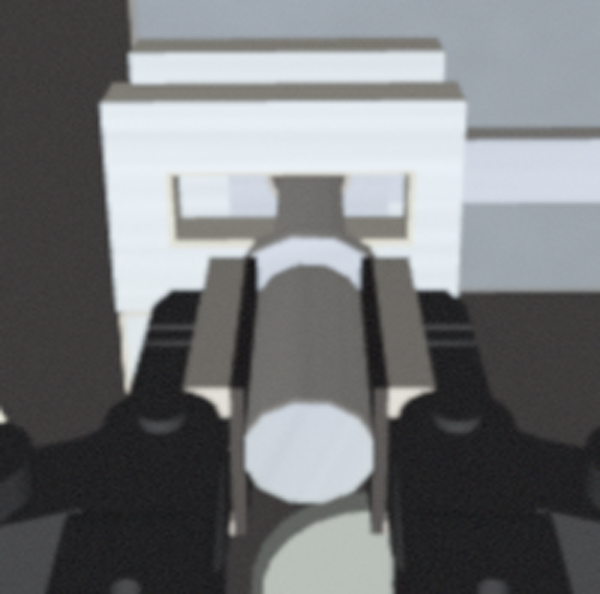

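Emit:
{"name": "servo_tool", "arguments": {"increments": [{"offset": [0, 0.1, 0], "yaw": 0}, {"offset": [0, 0.2, 0], "yaw": 0}, {"offset": [0, 0.3, 0], "yaw": 0}, {"offset": [0, 0.4, 0], "yaw": 0}, {"offset": [0, 0.5, 0], "yaw": 0}, {"offset": [0, 0.6, 0], "yaw": 0}, {"offset": [0, 0.7, 0], "yaw": 0}, {"offset": [0, 0.8, 0], "yaw": 0}]}}

```text
clock: 14.4
tcp_pos: [0.6417, 0.0167, 0.1101]
orientation: [0.707, -0.006, 0.707, 0.004]
wrist_force: [-0.3, -4.7, -0.3]
finger_gap: 0.014
```

```bash
python3 -c "
from workcell import env
s=env.get_state();print(s['tcp_pos'],s['wrist_force'],s['ft_torque'],s['finger_gap'])"
```

```text
[0.64169136 0.01667095 0.11014536] [-0.2965596  -4.65529207 -0.31611731] [-1.38730958  0.04991723  0.00274403] 0.013993687038307896
```

Emit:
{"name": "servo_tool", "arguments": {"increments": [{"offset": [0, 0.05, 0], "yaw": 0}, {"offset": [0, 0.1, 0], "yaw": 0}, {"offset": [0, 0.15, 0], "yaw": 0}, {"offset": [0, 0.2, 0], "yaw": 0}, {"offset": [0, 0.25, 0], "yaw": 0}, {"offset": [0, 0.3, 0], "yaw": 0}, {"offset": [0, 0.3, 0], "yaw": 0}, {"offset": [0, 0.3, 0], "yaw": 0}]}}

```text
clock: 15.2
tcp_pos: [0.6417, 0.0201, 0.1101]
orientation: [0.707, -0.006, 0.707, 0.005]
wrist_force: [-0.0, -5.1, -2.6]
finger_gap: 0.0144
```

```bash
python3 pic.py wrist w10;python3 - <<'E'
import cv2
im=cv2.imread("pics/w10.png");cv2.imwrite("pics/w10c.png",cv2.resize(im[200:420,220:420],None,fx=3,fy=2.7,interpolation=2))
E
```

```text
[0.6417 0.0201 0.1101] [-0.04 -5.05 -2.58] 0.014442943666783918 15.2 [-0.015  1.    -0.001]
```

View pics/w10c.png

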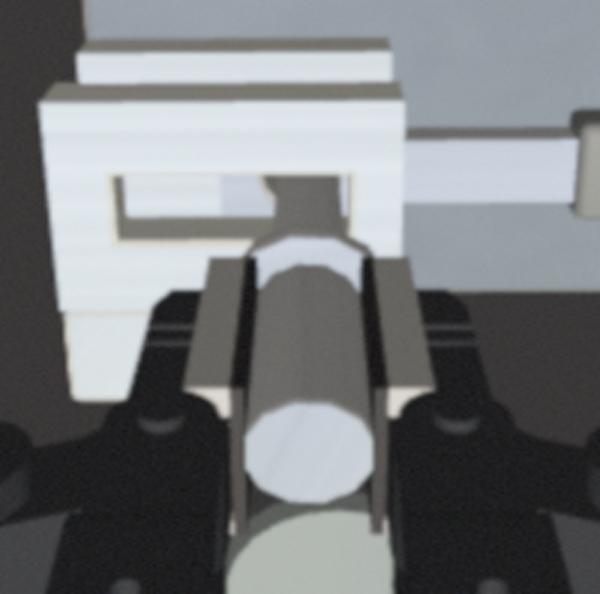

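Emit:
{"name": "servo_tool", "arguments": {"increments": [{"offset": [0, 0.03, 0], "yaw": 0}, {"offset": [0, 0.06, 0], "yaw": 0}, {"offset": [0, 0.09, 0], "yaw": 0}, {"offset": [0, 0.12, 0], "yaw": 0}, {"offset": [0, 0.14, 0], "yaw": 0}, {"offset": [0, 0.16, 0], "yaw": 0}, {"offset": [0, 0.16, 0], "yaw": 0}, {"offset": [0, 0.16, 0], "yaw": 0}]}}

```text
clock: 16.05
tcp_pos: [0.6416, 0.0218, 0.1101]
orientation: [0.707, -0.006, 0.707, 0.005]
wrist_force: [0.8, -5.4, -1.2]
finger_gap: 0.0142
```

Emit:
{"name": "servo_tool", "arguments": {"increments": [{"offset": [0, 0.02, 0], "yaw": 0}, {"offset": [0, 0.04, 0], "yaw": 0}, {"offset": [0, 0.06, 0], "yaw": 0}, {"offset": [0, 0.08, 0], "yaw": 0}, {"offset": [0, 0.08, 0], "yaw": 0}, {"offset": [0, 0.08, 0], "yaw": 0}, {"offset": [0, 0.08, 0], "yaw": 0}, {"offset": [0, 0.08, 0], "yaw": 0}]}}

```text
clock: 16.85
tcp_pos: [0.6416, 0.022, 0.1102]
orientation: [0.707, -0.006, 0.707, 0.004]
wrist_force: [0.2, -6.0, -1.5]
finger_gap: 0.0144
```

```bash
python3 pic.py wrist w11;python3 - <<'E'
import cv2
im=cv2.imread("pics/w11.png");cv2.imwrite("pics/w11c.png",cv2.resize(im[200:420,220:420],None,fx=3,fy=2.7,interpolation=2))
E
```

```text
[0.6416 0.022  0.1102] [ 0.22 -5.97 -1.49] 0.01442860015931776 16.85 [-0.014  1.    -0.002]
```

View pics/w11c.png

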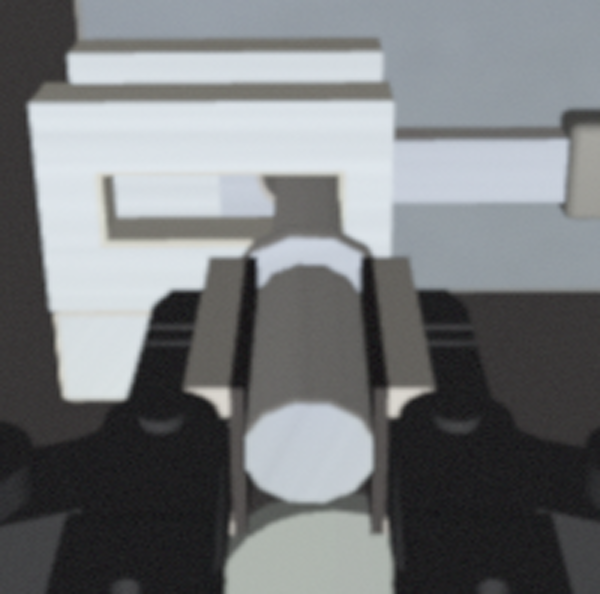

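Emit:
{"name": "servo_tool", "arguments": {"increments": [{"offset": [0, -0.08, 0], "yaw": 0}, {"offset": [0, -0.15, 0], "yaw": 0}, {"offset": [0, -0.15, 0], "yaw": 0}, {"offset": [0.1, -0.15, 0], "yaw": 0}, {"offset": [0.2, -0.15, 0], "yaw": 0}, {"offset": [0.3, -0.15, 0], "yaw": 0}, {"offset": [0.4, -0.15, 0], "yaw": 0}, {"offset": [0.5, -0.15, 0], "yaw": 0}]}}

```text
clock: 17.7
tcp_pos: [0.6419, 0.0217, 0.1053]
orientation: [0.707, -0.005, 0.707, 0.005]
wrist_force: [0.3, -4.3, 1.0]
finger_gap: 0.0144
```

Emit:
{"name": "servo_tool", "arguments": {"increments": [{"offset": [0, -0.08, 0], "yaw": 0}, {"offset": [0, -0.15, 0], "yaw": 0}, {"offset": [0, -0.15, 0], "yaw": 0}, {"offset": [0, -0.15, 0], "yaw": 0}, {"offset": [0.1, -0.15, 0], "yaw": 0}, {"offset": [0.2, -0.15, 0], "yaw": 0}, {"offset": [0.3, -0.15, 0], "yaw": 0}, {"offset": [0.4, -0.15, 0], "yaw": 0}]}}

```text
clock: 18.5
tcp_pos: [0.6416, 0.0203, 0.101]
orientation: [0.707, -0.005, 0.707, 0.005]
wrist_force: [0.6, 0.9, -0.4]
finger_gap: 0.0139
```

```bash
python3 pic.py wrist w12;python3 pic.py side s12;python3 - <<'E'
import cv2
im=cv2.imread("pics/w12.png");cv2.imwrite("pics/w12c.png",cv2.resize(im[200:420,220:420],None,fx=3,fy=2.7,interpolation=2))
im=cv2.imread("pics/s12.png");cv2.imwrite("pics/s12c.png",cv2.resize(im[160:270,240:360],None,fx=5,fy=5,interpolation=2))
E
```

```text
[0.6416 0.0203 0.101 ] [ 0.64  0.89 -0.41] 0.013888937068758269 18.5 [-0.015  1.     0.   ]
[0.6416 0.0203 0.1008] [-0.13  0.08 -0.78] 0.014384344539806034 18.55 [-0.015  1.     0.   ]
```

View pics/w12c.png

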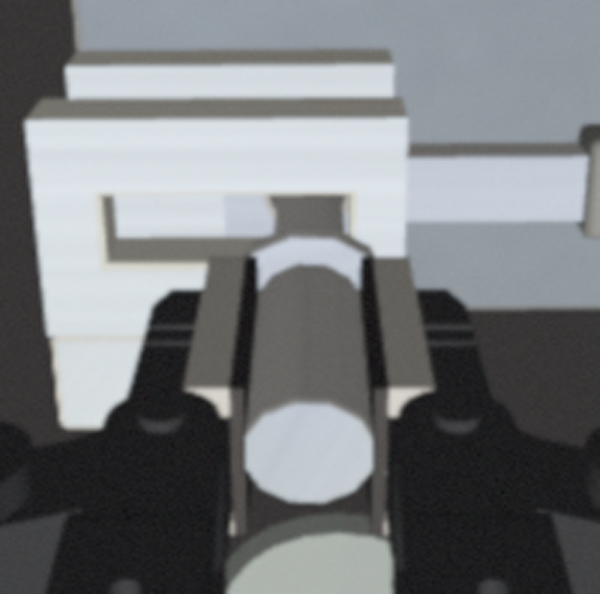

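View pics/s12c.png

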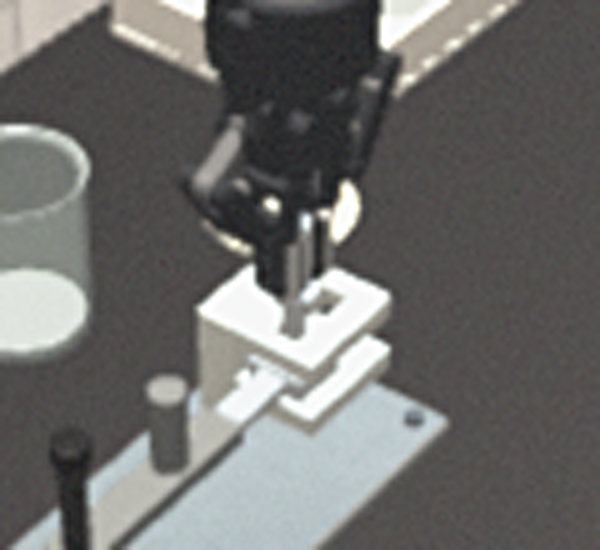

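Emit:
{"name": "servo_tool", "arguments": {"increments": [{"offset": [0.1, 0.02, 0], "yaw": 0}, {"offset": [0.2, 0.02, 0], "yaw": 0}, {"offset": [0.3, 0.02, 0], "yaw": 0}, {"offset": [0.4, 0.02, 0], "yaw": 0}, {"offset": [0.5, 0.02, 0], "yaw": 0}, {"offset": [0.6, 0.02, 0], "yaw": 0}, {"offset": [0.7, 0.02, 0], "yaw": 0}, {"offset": [0.8, 0.02, 0], "yaw": 0}]}}

```text
clock: 19.4
tcp_pos: [0.6417, 0.0204, 0.0931]
orientation: [0.707, -0.005, 0.707, 0.005]
wrist_force: [0.1, -0.6, -1.9]
finger_gap: 0.0148
```

Emit:
{"name": "servo_tool", "arguments": {"increments": [{"offset": [0.15, 0, 0], "yaw": 0}, {"offset": [0.3, 0, 0], "yaw": 0}, {"offset": [0.45, 0, 0], "yaw": 0}, {"offset": [0.6, 0, 0], "yaw": 0}, {"offset": [0.75, 0, 0], "yaw": 0}, {"offset": [0.9, 0, 0], "yaw": 0}, {"offset": [1.0, 0, 0], "yaw": 0}, {"offset": [1.1, 0, 0], "yaw": 0}]}}

```text
clock: 20.2
tcp_pos: [0.6417, 0.0204, 0.0821]
orientation: [0.707, -0.005, 0.707, 0.005]
wrist_force: [-1.4, -0.1, -1.4]
finger_gap: 0.0143
```

Now down gently until the collar touches.

Emit:
{"name": "servo_tool", "arguments": {"increments": [{"offset": [0.05, 0, 0], "yaw": 0}, {"offset": [0.1, 0, 0], "yaw": 0}, {"offset": [0.15, 0, 0], "yaw": 0}, {"offset": [0.2, 0, 0], "yaw": 0}, {"offset": [0.23, 0, 0], "yaw": 0}, {"offset": [0.26, 0, 0], "yaw": 0}, {"offset": [0.29, 0, 0], "yaw": 0}, {"offset": [0.29, 0, 0], "yaw": 0}]}}

```text
clock: 21.0
tcp_pos: [0.6417, 0.0204, 0.0798]
orientation: [0.707, -0.005, 0.707, 0.005]
wrist_force: [-2.4, -0.7, 3.6]
finger_gap: 0.0139
```

```bash
python3 pic.py wrist w13;python3 pic.py side s13;python3 - <<'E'
import cv2
im=cv2.imread("pics/w13.png");cv2.imwrite("pics/w13c.png",cv2.resize(im[200:420,220:420],None,fx=3,fy=2.7,interpolation=2))
im=cv2.imread("pics/s13.png");cv2.imwrite("pics/s13c.png",cv2.resize(im[160:270,240:360],None,fx=5,fy=5,interpolation=2))
E
```

```text
[0.6417 0.0204 0.0798] [-2.42 -0.68  3.61] 0.01390782949997976 21.0 [-0.015  1.    -0.   ]
[0.6418 0.0204 0.0798] [-1.6  -0.17  5.39] 0.014450858336230136 21.05 [-0.015  1.    -0.   ]
```

View pics/w13c.png

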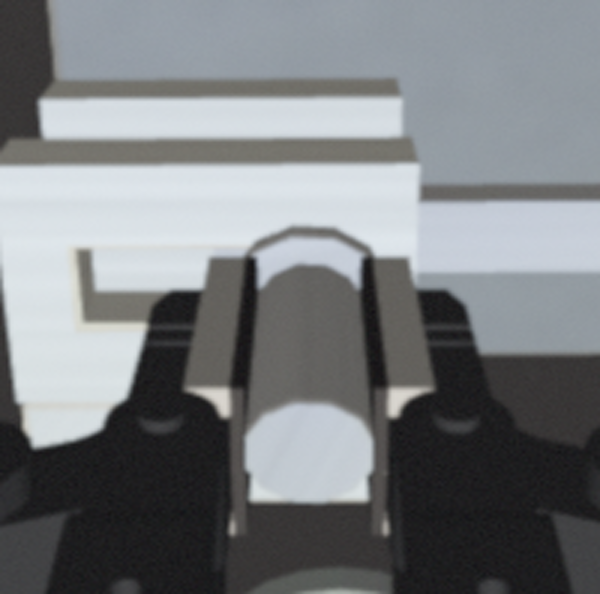

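View pics/s13c.png

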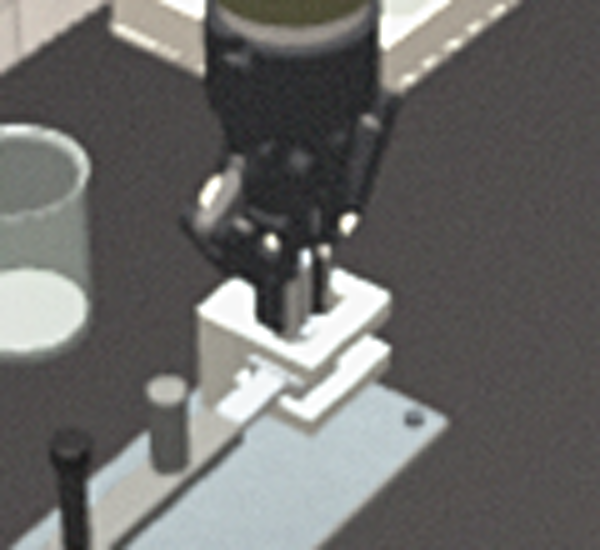

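The wrist force rose at TCP z = 0.0798, as predicted for a seated collar. I'll release.

Emit:
{"name": "servo_tool", "arguments": {"increments": [{"offset": [0, 0, 0], "yaw": 0}, {"offset": [0, 0, 0], "yaw": 0}, {"offset": [0, 0, 0], "yaw": 0}, {"offset": [0, 0, 0], "yaw": 0}, {"offset": [0, 0, 0], "yaw": 0}, {"offset": [-1, 0, 0], "yaw": 0}, {"offset": [-3, 0, 0], "yaw": 0}, {"offset": [-5, 0, 0], "yaw": 0}], "claw": 0.5}}

```text
clock: 21.9
tcp_pos: [0.6414, 0.0205, 0.1301]
orientation: [0.707, -0.005, 0.707, 0.005]
wrist_force: [0.5, -1.0, 0.1]
finger_gap: 0.0427
```

Emit:
{"name": "servo_tool", "arguments": {"increments": [{"offset": [-4, 0, 0], "yaw": 0}, {"offset": [-8, 0, 0], "yaw": 0}, {"offset": [-12, 0, 0], "yaw": 0}, {"offset": [-13, 0, -3], "yaw": 0}, {"offset": [-13, 0, -5], "yaw": 0}, {"offset": [-13, 0, -5], "yaw": 0}, {"offset": [-13, 0, -5], "yaw": 0}, {"offset": [-13, 0, -5], "yaw": 0}]}}

```text
clock: 22.7
tcp_pos: [0.5924, 0.0197, 0.2592]
orientation: [0.707, -0.005, 0.707, 0.005]
wrist_force: [-0.7, 0.1, -0.1]
finger_gap: 0.0427
```

```bash
python3 pic.py wrist w14;python3 pic.py side s14;python3 - <<'E'
import cv2
im=cv2.imread("pics/s14.png");cv2.imwrite("pics/s14c.png",cv2.resize(im[170:270,240:360],None,fx=5,fy=5,interpolation=2))
E
```

```text
[0.5924 0.0197 0.2592] [-0.74  0.1  -0.14] 0.04268313745719721 22.7 [-0.015  1.    -0.   ]
[0.5923 0.0197 0.2589] [-0.33 -0.15  0.17] 0.042654969894597494 22.75 [-0.015  1.    -0.   ]
```

View pics/w14.png

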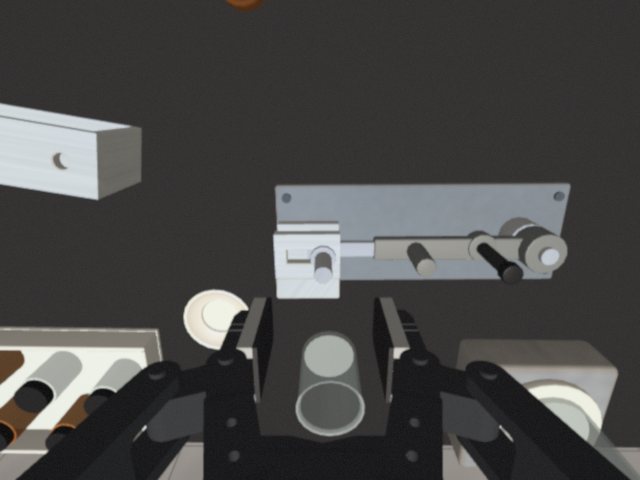

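View pics/s14c.png

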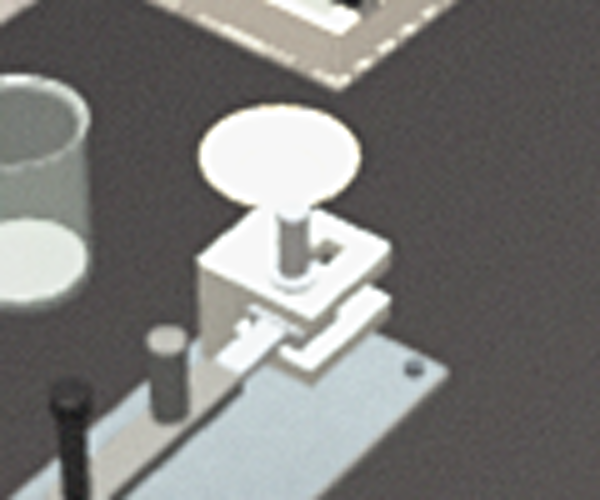

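The pin stands upright with its collar on the upper ear and the gripper is clear. I'll check the numbers.

```bash
python3 -c "
import cv2
s=cv2.imread('pics/w14.png');cv2.imwrite('pics/w14c.png',cv2.resize(s[210:310,260:360],None,fx=6,fy=6,interpolation=2))
s=cv2.imread('pics/w14.png');cv2.imwrite('pics/w14d.png',cv2.resize(s[170:310,380:580],None,fx=4,fy=4,interpolation=2))"
python3 - <<'E'
from h import *
import pickle
for k,z,w in (("w14",.116,(308,250,340,290)),("s14",.116,(290,205,310,232))):
    m,st=pickle.load(open(f"pics/{k}.pkl","rb"));C=cloud(m,np.load(f"pics/{k}.npy"))
    u0,v0,u1,v1=w; P=C[v0:v1,u0:u1].reshape(-1,3); P=P[np.hypot(P[:,0]-.641,P[:,1]-.0205)<.014]
    t=P[P[:,2]>.112]; print(k,len(t),np.percentile(P[:,2],[50,95,99]),t.mean(0))
E
```

```text
w14 275 [0.10005952 0.11672781 0.117303  ] [0.63958469 0.02108087 0.11581694]
s14 39 [0.09198555 0.11796683 0.11952496] [0.63982659 0.02129029 0.11657795]
```

View pics/w14c.png

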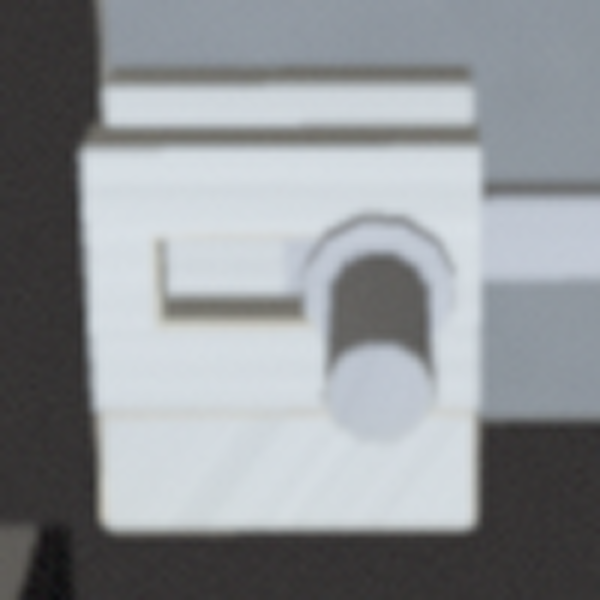

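View pics/w14d.png

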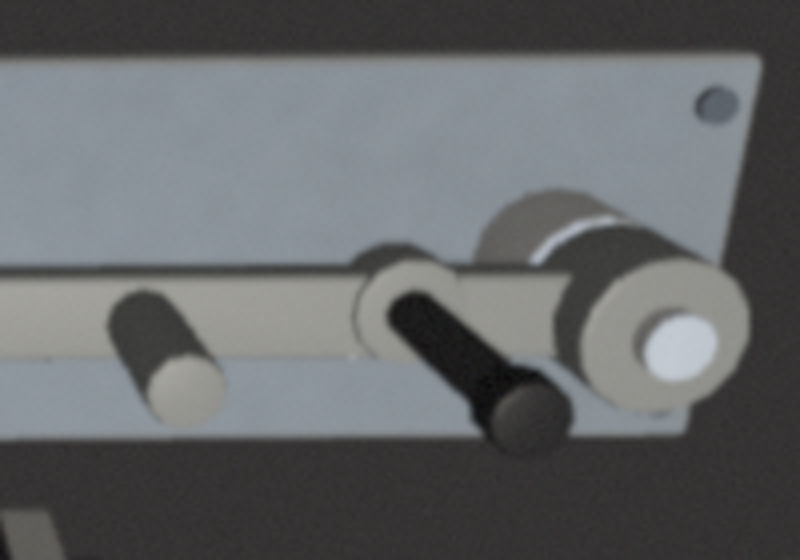

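```bash
python3 -c "
from workcell import env
s=env.get_state();print(s['qvel'].round(3),s['clock'],s['wrist_force']);print(env.hand_in())"
```

```text
[-0.001  0.003 -0.003  0.001 -0.001 -0.001] 22.8 [ 0.63884654 -0.68189837  0.35461855]
the job is handed in; nothing more can be done
None
```

The electrode arm is parked and locked with the long pin, and I handed the job in at 22.8 s of the 67 s limit. The hand-in gave no verdict.

- **Arm:** I swung it home by the grip post until it pushed back at about 6 N. The post then measured 0.14 mm off the stand's centreline, about 0.001 rad.
- **Eye:** It started about 219–221 mm from the pivot by the camera measurements. I drew it in with the pin at about 5 N until the pin met the end of the slot, then backed off about 1 mm.
- **Pin:** It went down through the eye and lower ear with no noticeable resistance until the collar seated. The highest wrist force I read during the draw and insertion was about 6 N. I did not measure the contact force between the pin and the stand directly.

**Last checks:**
- Pin top: 115.8 mm (wrist depth) and 116.6 mm (side depth), against 116 mm for a seated collar.
- Pin position: within about 1.5 mm of the yoke axis. It stands upright by eye.
- The gripper is open and well clear, and the robot is at rest.

**Disagreements:** the camera views differed by 1–2 mm, within the stated calibration. For example, the eye's distance along the stand came out as 113.6 mm in one view and 115.6 mm in another, so I relied on views showing the pin and slot together, and on touch. I saw nothing knocked or moved, but I did not measure the other two pins or the bystanders again at the end.

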